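Put the gnocchi boards away in the roller's slide tray

TASK

Clear the spatula off the steel slide tray and lay it in the dark wooden utensil tray, then put all the gnocchi boards on the slide tray in one flat stack, ridges up, and, with the tray still out, tap the stack until its edges are flush and it sits square in the corner of the tray's two walls, long sides along the end wall. Then push the tray in under the pasta roller until it clicks home, with the stack still square, and leave the bowls and the wooden spoon where they are.

Things in the scene. Friction and masses are not known exactly. Their poses are not given: they have to be found in the camera images.
- tray_corner (a point): on the steel slide tray, where its two walls' inner faces meet at the floor; moves with it. x runs along the end wall, y along the side wall, over the floor, z up. Flat floor 40 mm above z = 0, from x = -19 to 142, y = 0 to 186 mm. A board flush in the corner, long side along x, has its origin at x 60, y 28 mm. The tray slides in along -y
- end_wall (a point): middle of the top edge of the tray's end wall (the wall across the inner end, nearest the roller): inner face at y = 0 of tray_corner, 4 mm thick, 40 mm tall above the floor, x from -12 to 142 mm of tray_corner. Same axes as tray_corner
- side_wall (a point): middle of the top edge of the tray's short side wall (robot's side): inner face at x = 0 of tray_corner, 4 mm thick, 40 mm tall, y from 0 to 65 mm only. The other two sides of the tray are open. Same axes as tray_corner
- tray_tab (a point): middle of the top edge of the upright push tab at the tray's outer end: 60 mm along x, 8 mm thick along y, 45 mm tall above the floor; this point is at x 65, y 200, z 45 mm of tray_corner and has its axes. Push its outer (+y) face; it can also be pinched from above to pull the tray out
- tray (a joint): how far the tray is slid in (m): 0 fully out, 0.165 home at the end stop; starts at 0 to 0.02. About 4.5 N of friction. A sprung plunger must be passed between 0.150 and 0.158 (about 7 N more): past it the tray snaps home and is held, short of it the tray is pushed back
- bay_mouth (a point): middle of the bay's mouth at the stand's foot, z = 0.02, fixed; x across, bay to -y: 186 wide, 150 deep, 100 mm tall inside. Stand and pasta roller: 210 mm wide, 222 tall, y -150 to 0 mm; crank on the +x side. Slide bed 200 mm wide, 6 thick, to y = 310 mm. tray_corner is at x -65, y 75 mm (joint 0) or y -90 mm (home)
- spatula: turquoise silicone spatula, wooden handle, 200 mm long, 80 g; starts lying across the slide tray's floor near its outer end. Origin mid length on the underside, x towards the blade. Handle x -100 to 30 mm, 18 wide, 12 thick; blade x 28 to 100 mm, 46 wide, 10 thick; balances at x = 10 mm
- utensil_tray: dark wooden open utensil tray, fixed, 260 (x) x 100 (y) x 28 mm outside, walls and floor 6 mm; origin at the centre of its underside, on the poplar board (z = 0.02)
- board1: flat ridged wooden gnocchi board, 120 (its x) x 56 (y) x 12 mm, ridges on top, about 50 g; origin at the centre of its underside. Three or four alike are present (an absent one reads None), flat on the poplar work board (top at z = 0.02) at the start
- board2: flat ridged wooden gnocchi board, 120 (its x) x 56 (y) x 12 mm, ridges on top, about 50 g; origin at the centre of its underside. Three or four alike are present (an absent one reads None), flat on the poplar work board (top at z = 0.02) at the start
- board3: flat ridged wooden gnocchi board, 120 (its x) x 56 (y) x 12 mm, ridges on top, about 50 g; origin at the centre of its underside. Three or four alike are present (an absent one reads None), flat on the poplar work board (top at z = 0.02) at the start
- board4: flat ridged wooden gnocchi board, 120 (its x) x 56 (y) x 12 mm, ridges on top, about 50 g; origin at the centre of its underside. Three or four alike are present (an absent one reads None), flat on the poplar work board (top at z = 0.02) at the start
- bowl1: small white porcelain bowl, 100 mm across, 45 mm tall, a bystander; origin at the centre of its foot
- bowl2: a second such bowl, a bystander
- spoon: wooden spoon 200 mm long on the poplar board (top at z = 0.02), nearest the robot, a bystander; x along it

How it is judged:
On the way, in this order (a step that is already met when the one before it is completed fails the run):
1. all boards are stacked flat and square in the tray's corner, with the tray still out (slid less than 60 mm) (x of board1 in the frame of tray_corner between 0.055 and 0.065 m and y of board1 in the frame of tray_corner between 0.023 and 0.033 m and z of board1 in the frame of tray_corner between -0.004 and 0.042 m and angle between the x axis of each of board1, board2, board3, board4 and the x axis of tray_corner, either way round below 0.06 rad and angle between each of board1, board2, board3, board4's own z axis and vertical below 0.08 rad and x of board2 in the frame of tray_corner between 0.055 and 0.065 m and y of board2 in the frame of tray_corner between 0.023 and 0.033 m and z of board2 in the frame of tray_corner between -0.004 and 0.042 m and x of board3 in the frame of tray_corner between 0.055 and 0.065 m and y of board3 in the frame of tray_corner between 0.023 and 0.033 m and z of board3 in the frame of tray_corner between -0.004 and 0.042 m and x of board4 in the frame of tray_corner between 0.055 and 0.065 m and y of board4 in the frame of tray_corner between 0.023 and 0.033 m and z of board4 in the frame of tray_corner between -0.004 and 0.042 m and value of joint tray below 0.06 m), for 0.2 s.
2. the tray is pushed home past the detent (value of joint tray above 0.162 m), for 0.2 s.
At the end, for the whole second after the job is handed in: Tray home (joint above 0.162); every board present flat in the tray, long side along the end wall, within 7 mm of flush with both walls (5 mm when first squared, tray out) and 0.06 rad; spatula on the utensil tray's floor, its middle within 50 x 40 mm of its centre; boards at rest (x of board1 in the frame of tray_corner between 0.053 and 0.067 m and y of board1 in the frame of tray_corner between 0.021 and 0.035 m and z of board1 in the frame of tray_corner between -0.004 and 0.042 m and angle between the x axis of each of board1, board2, board3, board4 and the x axis of tray_corner, either way round below 0.06 rad and angle between each of board1, board2, board3, board4's own z axis and vertical below 0.08 rad and x of board2 in the frame of tray_corner between 0.053 and 0.067 m and y of board2 in the frame of tray_corner between 0.021 and 0.035 m and z of board2 in the frame of tray_corner between -0.004 and 0.042 m and x of board3 in the frame of tray_corner between 0.053 and 0.067 m and y of board3 in the frame of tray_corner between 0.021 and 0.035 m and z of board3 in the frame of tray_corner between -0.004 and 0.042 m and x of board4 in the frame of tray_corner between 0.053 and 0.067 m and y of board4 in the frame of tray_corner between 0.021 and 0.035 m and z of board4 in the frame of tray_corner between -0.004 and 0.042 m and x of spatula in the frame of utensil_tray between -0.05 and 0.05 m and y of spatula in the frame of utensil_tray between -0.04 and 0.04 m and z of spatula in the frame of utensil_tray between 0 and 0.022 m and value of joint tray above 0.162 m and linear speed of each of board1, board2, board3, board4 below 0.02 m/s); the robot touches nothing.
It fails at once if the first bowl is pushed out of its place (more than 40 mm) (distance of bowl1 from where it was at the start of the episode above 0.04 m).
It fails at once if the second bowl is pushed out of its place (more than 40 mm) (distance of bowl2 from where it was at the start of the episode above 0.04 m).
It fails at once if the wooden spoon is pushed out of its place (more than 40 mm) (distance of spoon from where it was at the start of the episode above 0.04 m).
Of board1, board2, board3, board4 only 3 to 4 are there at a start; the rules pass over those that are not, and their reading is None.
At some moment in a run one of board1, board2, board3, board4, spatula may be knocked a few centimetres aside while the robot is not near it.
Once in a run the grip may slacken for a moment while it holds something.
It also fails if it takes over 210 s, if anything falls off the work surface, if the arm or the gripper's body presses on something with over 40 N, if the wrist force passes 120 N, or if a joint passes its speed limit or range.

ROBOT

A 7-joint arm with a two-finger parallel gripper is mounted at the origin on the work surface. World frame = base frame: x ahead of the robot, y to its left, z up, the work surface at z = 0. Lengths are in m, angles in rad, forces in N, time in s.
With the tool pointing down it reaches from about 0.35 to 0.775 m from the base axis. Payload 3.1 kg.
Tool frame: the origin (TCP) lies at the very end of the fingers, on their centre line; the grasp point (between the pads) lies behind it (robot.tcp_to_grasp is the z of the grasp point in the tool frame, in m); z points along the fingers, y is the direction in which the jaws open and shut (so a half turn about z gives the same grasp; the last joint's range is limited). The gripper opens to 85 mm and grips with 20 to 120 N. Pads are 22 mm wide; open, the fingers measure 114 mm over their backs; the gripper's body (76 mm by 85 mm) begins 54 mm behind the grasp point. The pads swing forward as they close: fully open they stand 13 mm farther back than shut.
Start: joints at [1.151, 0.311, 0.014, 1.512, -0.004, 1.319, -0.027], TCP at [0.203, -0.511, 0.196] pointing down, gripper open.
Joint ranges: [-2.7, 2.7], [-0.3, 1.91], [-1.27, 1.3], [0.12, 2.57], [-1.44, 4.58], [0.2, 2.03], [-3.05, 3.05]. Speed limits (rad/s): [2.79, 2.79, 3.14, 3.14, 3.14, 3.14, 3.14].

INTERFACE

Orientations are given as a unit quaternion [x, y, z, w].
In Python, from plant import robot gives the robot as it stands.
- The arm moves only by the shell command python3 -m jog 'ROWS'. ROWS is JSON, a list of rows, each a list of 7 numbers: the shift along the world's x, y, z in cm, then the turn, a rotation vector about the world's x, y, z in degrees, then the gripper command: -1 is shut, 1 is fully open, values between are in proportion. A call has 1 to 8 rows; each row is the pose to reach, as a shift and turn from the pose commanded when the call began; what a row does not reach only later rows make up. A row lasts 1/8 s, in which the tool goes at most 62.5 mm and 10.7 degrees, less where a joint would pass 70% of its speed; a pose out of reach is approached as far as the arm can. A call with a gripper value outside its range is refused whole. The fingers move at their own pace and stop on an object; the grip force is fixed at half the most. Time passes only in rows, so rows that repeat a pose let the fingers close. It gives the time, the measured TCP pose, the force and the opening at its end, in the units of the state.
- robot.get_obs(): the state, without advancing time (a new reading comes with each control period).
- robot.capture(name): name is "scene" or "top" or "wrist"; returns a dict with "color" (384x512x3 uint8, blue, green, red), "K" (3x3 intrinsics, pixels), "world_from_camera" (4x4, takes a point from camera to world coordinates). Camera axes: x right, y down, z forward; pixel columns grow to the right and rows downward; lengths in m; the calibration is good to about 2 mm. The wrist camera is an equidistant fisheye: a pixel r from the principal point sees the ray r / f radians off the axis. A picture is of the moment at which its call begins. There is no depth.
- robot.finish_job(): hands the job in, once; it reports no verdict.
Trained networks look in a picture, given as the dict that the camera call returned (one of the last four; its "shot" number tells which), for a name from the list of things; names that differ only in an ending like _2 or _b are one class to them, and where a whole thing is asked for, a point or a joint stands for the part that bears it (a point fixed in the world has none). Each returns a list of dicts, best first, with "p" (0 to 1); they miss things now and then, are a little off and sometimes report something else, mostly with a low value. They report only what shows in the picture. A call takes as long as a camera call.
- robot.masks_of(thing, picture): "mask" (384x512 bool, what is visible of it) and "bbox" ([left, top, right, bottom] in pixels, round what is visible of it).
The state is a dict: "time": time; "joints": joint angles; "joint_vel": joint speeds; "tau": joint torques, N m; "tcp_pos": TCP position; "tcp_rot": TCP orientation; "wrist_force": force on the tool from outside, world axes, zero at the start; "wrist_torque": the same for the moment, N m; "opening": opening from 0.0 (shut) to 1.0 (fully open).
Only numpy, scipy, OpenCV 4.12 (cv2) and the standard library are available. Lean on these libraries where they do the work, as an engineer would, in place of code of your own. Each camera call takes 0.05 s, during which the arm holds its last target.

## Working session

There is one attempt and no reset: what is moved stays moved. The work goes in short steps, Python scripts to look and compute and a shell command to move; the robot and the scene stay as the last step left them, time stands still between calls to the robot, and variables do not carry over. Pictures are saved under pics/ and viewed, and the job is handed in when it is done.

```bash
ls; mkdir -p pics
cat > h.py <<'E'
import numpy as np, cv2
from plant import robot
def cap(n,save=None):
    p=robot.capture(n)
    if save: cv2.imwrite('pics/'+save+'.png',p['color'])
    return p
E
python3 - <<'E'
from h import *
o=robot.get_obs(); print(o['time'],o['tcp_pos'],o['tcp_rot'],o['opening'],robot.tcp_to_grasp)
for n in ['scene','top','wrist']:
    p=cap(n,n+'0'); print(n,p['K'],p['world_from_camera'].round(3))
E
```

```text
pics
0.0 [ 0.20258502 -0.51044653  0.19441568] [ 9.82200728e-01  1.87830584e-01 -2.79263231e-04 -1.15059450e-03] 0.997084155182575 -0.0187
scene [[349.13067715   0.         258.02864844]
 [  0.         349.13067715 189.94557336]
 [  0.           0.           1.        ]] [[-0.742  0.561 -0.368  0.964]
 [ 0.67   0.631 -0.391  0.443]
 [ 0.013 -0.537 -0.844  0.939]
 [ 0.     0.     0.     1.   ]]
top [[470.39172029   0.         262.80915406]
 [  0.         470.39172029 190.48861822]
 [  0.           0.           1.        ]] [[-2.000e-02 -9.770e-01  2.120e-01  2.590e-01]
 [-1.000e+00  2.000e-02 -3.000e-03  4.400e-02]
 [-1.000e-03 -2.120e-01 -9.770e-01  1.552e+00]
 [ 0.000e+00  0.000e+00  0.000e+00  1.000e+00]]
wrist [[297.31863964   0.         253.04216136]
 [  0.         297.31863964 185.00146893]
 [  0.           0.           1.        ]] [[ 0.369 -0.896 -0.245  0.264]
 [-0.929 -0.357 -0.096 -0.486]
 [-0.002  0.263 -0.965  0.373]
 [ 0.     0.     0.     1.   ]]
```

View pics/scene0.png

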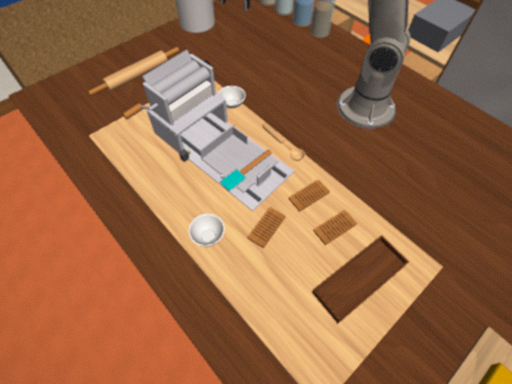

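View pics/top0.png

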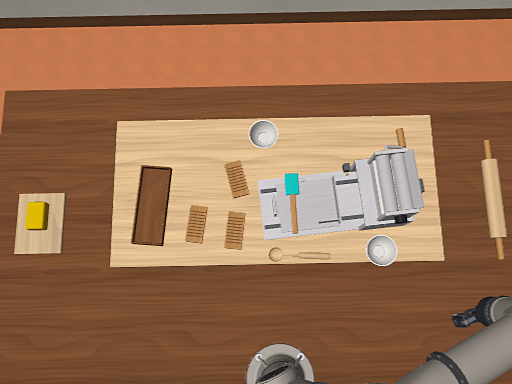

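View pics/wrist0.png

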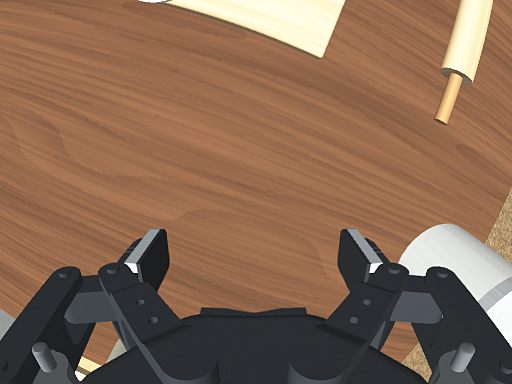

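```bash
cat >> h.py <<'E'
from scipy.optimize import minimize
def box(x0,x1,y0,y1,z0,z1):
    return np.array([[x,y,z] for x in(x0,x1) for y in(y0,y1) for z in(z0,z1)],float)
M={'board':[box(-.06,.06,-.028,.028,0,.012)],
 'spatula':[box(-.1,.03,-.009,.009,0,.012),box(.028,.1,-.023,.023,0,.010)],
 'utensil_tray':[box(-.13,.13,-.05,.05,0,.028)],
 'tray':[box(-.019,.142,-.004,.186,-.004,0),box(-.012,.142,-.004,0,0,.04),box(-.004,0,0,.065,0,.04),box(.035,.095,.196,.204,0,.045),box(.035,.095,.186,.204,-.004,0)],
 'bowl':None}
def proj(p,P):
    T=np.linalg.inv(p['world_from_camera']); c=P@T[:3,:3].T+T[:3,3]; K=p['K']
    if p.get('fish'):
        r=np.hypot(c[:,0],c[:,1]); th=np.arctan2(r,c[:,2]); s=th/np.maximum(r,1e-9)
        return np.c_[c[:,0]*s*K[0,0]+K[0,2],c[:,1]*s*K[1,1]+K[1,2]]
    return np.c_[c[:,0]/c[:,2]*K[0,0]+K[0,2],c[:,1]/c[:,2]*K[1,1]+K[1,2]]
def pix2w(p,uv,z):
    K=p['K'];uv=np.atleast_2d(uv).astype(float)
    a=(uv-[K[0,2],K[1,2]])/[K[0,0],K[1,1]]
    if p.get('fish'):
        th=np.linalg.norm(a,axis=1,keepdims=True); d=np.c_[a/np.maximum(th,1e-9)*np.sin(th),np.cos(th)]
    else: d=np.c_[a,np.ones(len(a))]
    W=p['world_from_camera'];d=d@W[:3,:3].T;o=W[:3,3]
    return o+d*((z-o[2])/d[:,2])[:,None]
S=4
def rend(p,boxes,x,y,a,z):
    R=np.array([[np.cos(a),-np.sin(a),0],[np.sin(a),np.cos(a),0],[0,0,1]])
    im=np.zeros((384*S,512*S),np.uint8)
    for b in boxes:
        q=proj(p,b@R.T+[x,y,z]); q=(q+.5)*S-.5
        h=cv2.convexHull(q.astype(np.float32)).reshape(-1,2)
        cv2.fillConvexPoly(im,np.round(h*16).astype(np.int32),1,shift=4)
    return im
def fit(shots,boxes,z,x0):
    # shots: list of (pic,mask)
    ms=[(p,cv2.resize(m.astype(np.uint8),None,fx=S,fy=S,interpolation=cv2.INTER_NEAREST)) for p,m in shots]
    def f(v):
        t=0
        for p,m in ms:
            r=rend(p,boxes,v[0],v[1],v[2]/2,z); t+=1-(r&m).sum()/max((r|m).sum(),1)
        return t/len(ms)
    best=None
    for s in (.02,.006):
        x0=np.array(x0,float) if best is None else best.x
        sim=np.vstack([x0]+[x0+d for d in np.eye(3)*[s,s,s*15]])
        best=minimize(f,x0,method='Nelder-Mead',options=dict(initial_simplex=sim,xatol=1e-4,fatol=1e-5,maxiter=120))
    return np.array([best.x[0],best.x[1],best.x[2]/2]),best.fun
def guess(p,m,z):
    v,u=np.nonzero(m); P=pix2w(p,np.c_[u,v],z)[:,:2]; c=P.mean(0)
    w,V=np.linalg.eigh(np.cov((P-c).T)); a=np.arctan2(V[1,1],V[0,1]); return c,a,np.sqrt(w)*np.sqrt(12)
E
python3 - <<'E'
from h import *
t=cap('top'); s=cap('scene')
for nm,key,z in [('board1','board',.02),('utensil_tray','utensil_tray',.02),('spatula','spatula',.04)]:
    mt=robot.masks_of(nm,t); msc=robot.masks_of(nm,s)
    print(nm,[(round(m['p'],2),[int(b) for b in m['bbox']]) for m in mt],[(round(m['p'],2),[int(b) for b in m['bbox']]) for m in msc])
    for m in mt:
        if m['p']<.4: continue
        c,a,w=guess(t,m['mask'],z+.01)
        inits=[a,a+np.pi] if key=='spatula' else [a]
        for a0 in inits:
            r,e=fit([(t,m['mask'])],M[key],z,[c[0],c[1],2*a0]); print('  top',r.round(4),round(e,3))
            for k in msc:
                if k['p']<.4: continue
                g=guess(s,k['mask'],z+.01)[0]
                if np.linalg.norm(g-r[:2])<.05:
                    r2,e2=fit([(t,m['mask']),(s,k['mask'])],M[key],z,[r[0],r[1],2*r[2]]); print('  both',r2.round(4),round(e2,3))
mt=robot.masks_of('tray_corner',t); print([(round(m['p'],2),[int(b) for b in m['bbox']]) for m in mt])
ms=robot.masks_of('tray_corner',s);print([(round(m['p'],2),[int(b) for b in m['bbox']]) for m in ms])
for nm in ['bowl1','spoon']:
    for m in robot.masks_of(nm,t): 
        if m['p']>.4: print(nm,guess(t,m['mask'],.03))
im=t['color'].copy(); im[mt[0]['mask']]=(0,0,255); im=cv2.resize(im[110:280,100:460],None,fx=2.2,fy=2.2); cv2.imwrite('pics/traymask.png',im)
print(robot.get_obs()['time'])
E
```

```text
board1 [(0.9, [223, 207, 245, 250]), (0.82, [186, 204, 209, 244])] [(0.93, [314, 212, 359, 246]), (0.8, [290, 177, 331, 212]), (0.59, [247, 205, 285, 248])]
  top [0.4599 0.1355 3.0244] 0.072
  both [0.4586 0.1358 3.024 ] 0.067
  top [0.4818 0.2607 2.9947] 0.046
  both [0.4824 0.2613 2.9938] 0.051
utensil_tray [(0.88, [133, 163, 174, 247])] [(0.6, [312, 235, 410, 322])]
  top [0.549  0.4058 3.0523] 0.027
  both [0.5484 0.4068 3.0458] 0.03
spatula [(0.64, [283, 173, 299, 234])] [(0.56, [219, 147, 268, 190])]
  top [ 0.5425 -0.0569 -3.0322] 0.524
  both [ 0.543  -0.0569 -3.1545] 0.488
  top [ 0.5407 -0.0568  0.0401] 0.115
  both [ 0.542  -0.0564  0.0391] 0.122
[(0.72, [273, 177, 338, 229])]
[(0.97, [201, 125, 278, 189]), (0.63, [248, 207, 286, 248]), (0.53, [189, 211, 223, 248])]
bowl1 (array([0.78777773, 0.03523414]), np.float64(2.0378177000631394), array([0.08491565, 0.09129239]))
bowl1 (array([ 0.38525316, -0.33842114]), np.float64(2.431909050373643), array([0.0872142 , 0.08929586]))
spoon (array([ 0.37417293, -0.0522367 ]), np.float64(1.5396524504215894), array([0.03374966, 0.22752718]))
0.75
```

View pics/traymask.png

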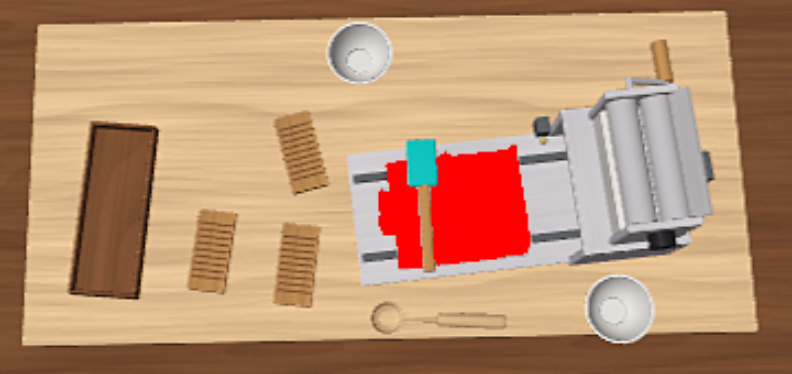

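```bash
cat >> h.py <<'E'
def fitx(shots,boxes,z,x0):
    # shots (pic,mask,ignore)
    U=lambda m:cv2.resize(m.astype(np.uint8),None,fx=S,fy=S,interpolation=cv2.INTER_NEAREST)
    ms=[(p,U(m),1-U(i)) for p,m,i in shots]
    def f(v):
        t=0
        for p,m,k in ms:
            r=rend(p,boxes,v[0],v[1],v[2]/2,z); t+=1-(r&m&k).sum()/max(((r|m)&k).sum(),1)
        return t/len(ms)
    b=None
    for s in (.02,.006):
        x0=np.array(x0,float) if b is None else b.x
        sim=np.vstack([x0]+[x0+d for d in np.eye(3)*[s,s,s*10]])
        b=minimize(f,x0,method='Nelder-Mead',options=dict(initial_simplex=sim,xatol=1e-4,fatol=1e-5,maxiter=150))
    return np.array([b.x[0],b.x[1],b.x[2]/2]),b.fun
def draw(p,boxes,v,z,im,col=(0,0,255),k=1):
    x,y,a=v;R=np.array([[np.cos(a),-np.sin(a),0],[np.sin(a),np.cos(a),0],[0,0,1]])
    for b in boxes:
        q=proj(p,b@R.T+[x,y,z]); q=(q+.5)*k-.5
        for i in range(8):
            for j in range(i+1,8):
                if (np.abs(b[i]-b[j])>1e-9).sum()==1: cv2.line(im,tuple(np.round(q[i]*16).astype(int).tolist()),tuple(np.round(q[j]*16).astype(int).tolist()),col,1,cv2.LINE_AA,4)
E
python3 - <<'E'
from h import *
t=cap('top'); s=cap('scene')
D=lambda m:cv2.dilate(m.astype(np.uint8),np.ones((5,5)))>0
mt=robot.masks_of('tray_corner',t)[0]['mask'];ms=robot.masks_of('tray_corner',s)[0]['mask']
st=robot.masks_of('spatula',t)[0]['mask'];ss=robot.masks_of('spatula',s)[0]['mask']
for sh in ([(t,mt,D(st))],[(s,ms,D(ss))],[(t,mt,D(st)),(s,ms,D(ss))]):
    r,e=fitx(sh,M['tray'],.04,[.46,-.16,.1]); print(r.round(4),e)
k=[m for m in robot.masks_of('board1',s)]
for m in k:
    c,a,w=guess(s,m['mask'],.03)
    print(m['p'],fit([(s,m['mask'])],M['board'],.02,[c[0],c[1],2*a]))
b3=[m for m in k if m['bbox'][0]<260][0]; c,a,w=guess(s,b3['mask'],.03); rb,_=fit([(s,b3['mask'])],M['board'],.02,[c[0],c[1],2*a])
im=cv2.resize(t['color'],None,fx=3,fy=3); draw(t,M['tray'],r,.04,im,k=3); draw(t,M['board'],rb,.02,im,k=3);draw(t,M['spatula'],[.542,-.0565,.039],.04,im,k=3)
cv2.imwrite('pics/ov.png',im[420:780,600:1300])
E
```

```text
[ 0.46 -0.16  0.05] 1.0
[ 0.4848 -0.1987  0.0959] 0.03034258617933827
[ 0.4848 -0.1987  0.0959] 0.5151712930896691
0.82 (array([0.48209747, 0.26169383, 3.01163316]), np.float64(0.09223838128359152))
0.77 (array([ 0.63109438,  0.12928119, -2.87646035]), np.float64(0.0738604945098349))
0.69 (array([ 0.5499165 , -0.1456195 ,  1.97247969]), np.float64(0.7606080434892032))
0.67 (array([0.45985849, 0.13590316, 3.01359343]), np.float64(0.04431867653461041))
```

View pics/ov.png

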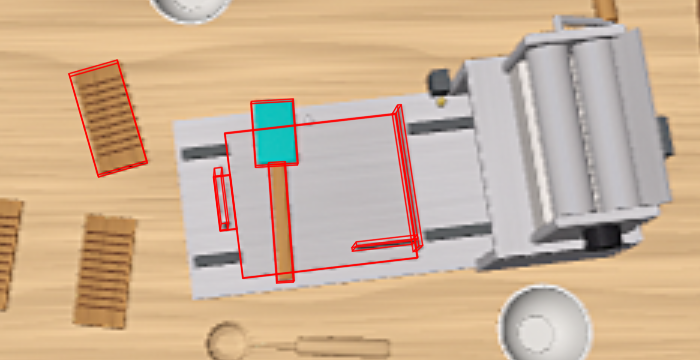

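```bash
python3 -m jog '[[5,10,4,0,0,-8,0],[10,20,5,0,0,-19.5,0],[18,36,5,0,0,-19.5,0],[18,36,5,0,0,-19.5,0],[18,36,5,0,0,-19.5,0],[18,36,5,0,0,-19.5,0],[18,36,5,0,0,-19.5,0],[25,42,3,0,0,-19.5,0]]'
```

```text
time: 2.1
tcp_pos: [0.4302, -0.1119, 0.2339]
tcp_rot: [1.0, 0.017, 0.002, 0.002]
wrist_force: [0.7, -1.1, -0.2]
opening: 0.5
```

```bash
python3 -m jog '[[5,2,-4,0,0,0,0],[9.9,3.4,-5,0,0,0,0],[9.9,3.4,-5,0,0,0,0],[9.9,3.4,-5,0,0,0,0]]'
cat >> h.py <<'E'
def fish(save=None):
    p=cap('wrist',save); p['fish']=True; return p
def best(nm,p,i=0):
    m=robot.masks_of(nm,p); return m
E
python3 - <<'E'
from h import *
p=fish('w1'); o=robot.get_obs(); print(o['tcp_pos'],o['tcp_rot'],o['time'])
im=cv2.resize(p['color'],None,fx=1.5,fy=1.5)
draw(p,M['spatula'],[.542,-.0565,.039],.04,im,k=1.5); draw(p,M['tray'],[.4848,-.1987,.0959],.04,im,k=1.5,col=(0,255,0))
cv2.imwrite('pics/w1o.png',im)
E
```

```text
time: 2.6
tcp_pos: [0.5278, -0.0778, 0.1822]
tcp_rot: [1.0, 0.019, -0.001, 0.0]
wrist_force: [-0.5, 0.1, 0.2]
opening: 0.498
[ 0.52774837 -0.07831263  0.18286763] [9.99834186e-01 1.82029048e-02 1.08894667e-04 4.92472450e-04] 2.65
```

View pics/w1o.png

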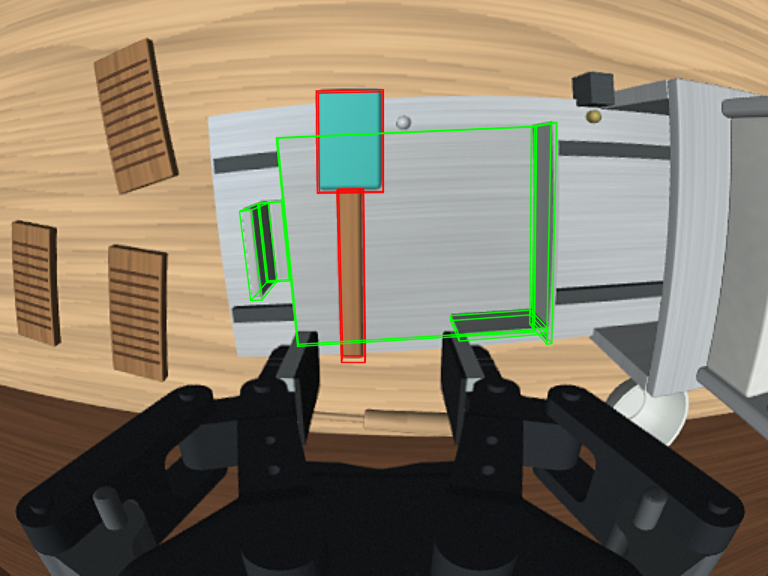

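```bash
python3 -m jog '[[0,0,0,0,0,0,0],[0,0,0,0,0,0,0]]'
```

```text
time: 2.9
tcp_pos: [0.528, -0.0782, 0.1833]
tcp_rot: [1.0, 0.018, 0.001, 0.001]
wrist_force: [-0.4, 0.1, -0.5]
opening: 0.503
```

```bash
python3 -m jog '[[2.4,2.2,-5,0,0,0,0],[2.4,2.2,-10,0,0,0,0],[2.4,2.2,-13.9,0,0,0,0],[2.4,2.2,-13.9,0,0,0,0],[2.4,2.2,-13.9,0,0,0,-1],[2.4,2.2,-13.9,0,0,0,-1],[2.4,2.2,-13.9,0,0,0,-1],[2.4,2.2,-13.9,0,0,0,-1]]'
```

```text
time: 3.9
tcp_pos: [0.5529, -0.0555, 0.0441]
tcp_rot: [1.0, 0.019, 0.001, 0.0]
wrist_force: [-0.0, -0.3, -0.6]
opening: 0.0
```

Run:
```python
from h import *
p=fish('w2'); s=cap('scene'); cv2.imwrite('pics/s2.png',cv2.resize(s['color'][100:260,150:350],None,fx=4,fy=3.5))
o=robot.get_obs(); print(o['opening'],o['time'])
```

```text
-0.0030390532873589954 4.0
```

View pics/w2.png

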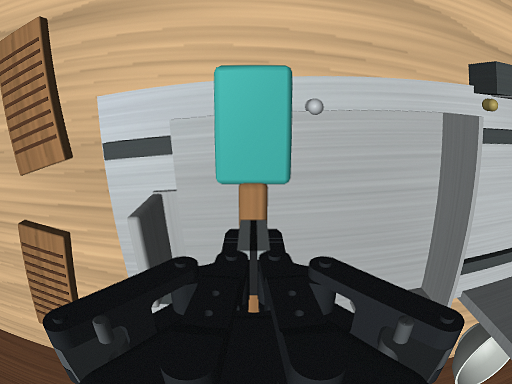

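View pics/s2.png

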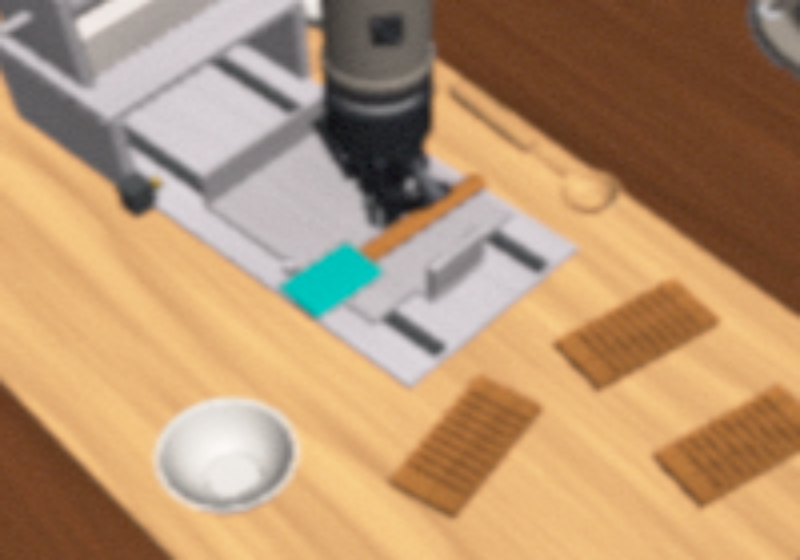

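```bash
python3 -m jog '[[0,0,2,0,0,0,0],[0,0,2,0,0,0,0],[0,0,2,0,0,0,0],[0,0,-0.4,0,0,0,0],[0,0,-0.5,0,0,0,0],[0,0,-0.5,0,0,0,-1],[0,0,-0.5,0,0,0,-1],[0,0,-0.5,0,0,0,-1]]'; python3 -m jog '[[0,0,0,0,0,0,-1],[0,0,0,0,0,0,-1]]'
```

```text
time: 5.0
tcp_pos: [0.5528, -0.0555, 0.0389]
tcp_rot: [1.0, 0.019, 0.001, 0.0]
wrist_force: [0.2, -0.8, 0.9]
opening: -0.004
time: 5.25
tcp_pos: [0.5524, -0.0555, 0.0384]
tcp_rot: [1.0, 0.019, 0.0, 0.0]
wrist_force: [-1.3, 0.4, 0.4]
opening: 0.0
```

Run:
```python
from h import *
p=fish('w3'); o=robot.get_obs()
im=cv2.resize(p['color'],None,fx=3,fy=3)
T=o['tcp_pos']
draw(p,M['spatula'],[.542,-.0565,.039],.04,im,k=3)
for dz in (0,.012): 
    q=(proj(p,np.array([T+[0,0,dz]]))[0]+.5)*3; print(q); cv2.circle(im,tuple(q.astype(int).tolist()),5,(255,0,255),-1)
cv2.imwrite('pics/w3o.png',im[400:1000,350:1150])
s=cap('scene'); im=cv2.resize(s['color'],None,fx=6,fy=6)
draw(s,M['spatula'],[.542,-.0565,.039],.04,im,k=6)
q=(proj(s,np.array([T]))[0]+.5)*6;cv2.circle(im,tuple(q.astype(int).tolist()),4,(255,0,255),-1); q=q.astype(int);print(q)
cv2.imwrite('pics/s3.png',im[q[1]-300:q[1]+200,q[0]-400:q[0]+400])
```

```text
[760.54866568 636.44079639]
[760.57960195 657.27541039]
[1475 1024]
```

View pics/w3o.png

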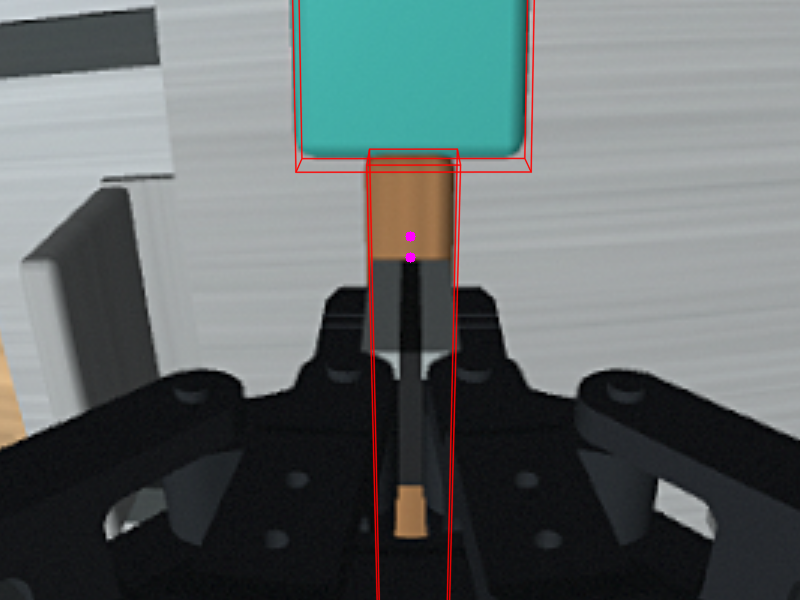

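View pics/s3.png

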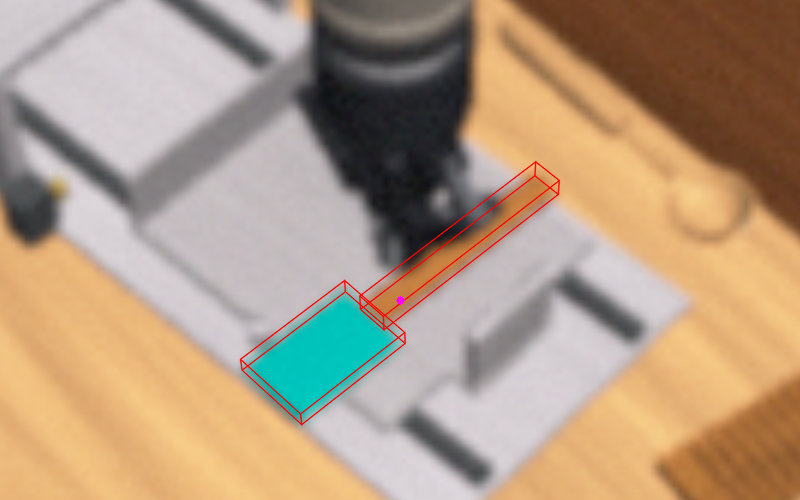

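Run:
```python
from h import *
t=cap('top');s=cap('scene');w=fish()
o=robot.get_obs();print(o['tcp_pos'],o['wrist_force'],o['opening'])
W=w['world_from_camera'];R=W[:3,:3]
print('cam',W[:3,3]-o['tcp_pos'],W[:3,2])
# blade colour mask
def blade(p):
    h=cv2.cvtColor(p['color'],cv2.COLOR_BGR2HSV); return (h[...,0]>80)&(h[...,0]<95)&(h[...,1]>90)&(h[...,2]>60)
B=[M['spatula'][1]]
for z in (.026,.03,.034,.038,.042):
    print(z,*[(n,fit([(p,blade(p))],B,z,[.542,-.0565,.08])[0].round(4).tolist(),round(fit([(p,blade(p))],B,z,[.542,-.0565,.08])[1],4)) for n,p in (('t',t),('s',s),('w',w))])
```

```text
[ 0.55224381 -0.05545873  0.03823232] [-0.63624183  0.26014087 -0.78772373] -0.004548881430463254
cam [0.06618632 0.00258575 0.17816936] [-0.26304954 -0.01051373 -0.96472504]
0.026 ('t', [0.5855, -0.0187, -0.2196], np.float64(0.9967)) ('s', [0.539, -0.0669, 0.0884], np.float64(0.1656)) ('w', [0.5439, -0.0567, 0.0538], np.float64(0.0886))
0.03 ('t', [0.5928, -0.027, -0.264], np.float64(0.9968)) ('s', [0.5398, -0.0569, 0.0064], np.float64(0.1695)) ('w', [0.5436, -0.0554, 0.0381], np.float64(0.0515))
0.034 ('t', [0.5969, -0.0095, -0.2262], np.float64(0.9968)) ('s', [0.5428, -0.0592, 0.062], np.float64(0.178)) ('w', [0.5438, -0.0558, 0.0419], np.float64(0.0212))
0.038 ('t', [0.5855, -0.0148, -0.2545], np.float64(0.9968)) ('s', [0.5428, -0.0542, 0.008], np.float64(0.188)) ('w', [0.5436, -0.0557, 0.0381], np.float64(0.034))
0.042 ('t', [0.5903, -0.0169, -0.2408], np.float64(0.9968)) ('s', [0.5447, -0.0538, 0.069], np.float64(0.1947)) ('w', [0.5433, -0.057, 0.0563], np.float64(0.0769))
```

```bash
python3 -m jog '[[0,0,2,0,0,0,0],[0,0,2,0,0,0,0],[0,0,2,0,0,0,0],[0,0,-0.6,0,0,0,0],[0,0,-1,0,0,0,0],[0,0,-1,0,0,0,-1],[0,0,-1,0,0,0,-1],[0,0,-1,0,0,0,-1]]'; python3 -m jog '[[0,0,0,0,0,0,-1],[0,0,0,0,0,0,-1]]'
```

```text
time: 6.5
tcp_pos: [0.553, -0.0554, 0.029]
tcp_rot: [1.0, 0.019, 0.001, 0.0]
wrist_force: [-0.1, 0.6, 0.0]
opening: 0.0
time: 6.75
tcp_pos: [0.5524, -0.0555, 0.0285]
tcp_rot: [1.0, 0.019, 0.0, 0.0]
wrist_force: [0.6, -0.2, -0.5]
opening: -0.002
```

Run:
```python
from h import *
p=fish('w4')
im=cv2.resize(p['color'],None,fx=3,fy=3)
cv2.imwrite('pics/w4o.png',im[400:1000,350:1150])
s=cap('scene'); im=cv2.resize(s['color'],None,fx=6,fy=6)
cv2.imwrite('pics/s4.png',im[724:1224,1075:1875])
```

```text
(no output)
```

View pics/w4o.png

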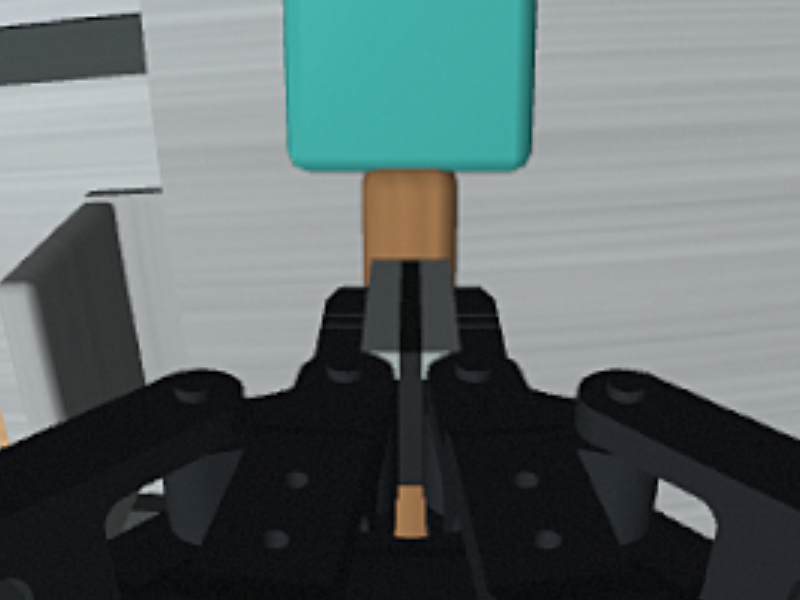

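View pics/s4.png

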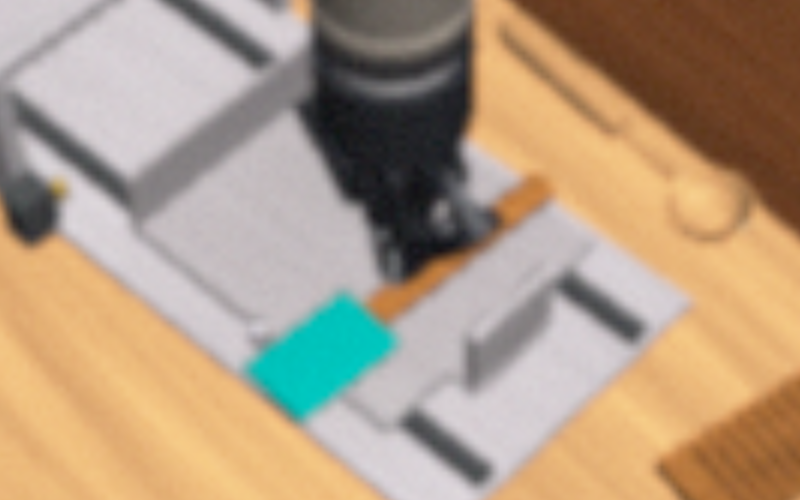

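Run:
```python
from h import *
s=cap('scene');w=fish();T=robot.get_obs()['tcp_pos']
for z in np.arange(0,.04,.005):
    for dx in (0,.011): print(round(z,3),dx,((proj(s,np.array([T+[dx,0,z]]))[0]+.5)*6-[1075,724]).round(),((proj(w,np.array([T+[dx,0,z]]))[0]+.5)*3-[350,400]).round())
```

```text
0.0 0 [401. 312.] [411. 236.]
0.0 0.011 [385. 323.] [413. 187.]
0.005 0 [401. 307.] [411. 245.]
0.005 0.011 [385. 318.] [413. 194.]
0.01 0 [400. 301.] [411. 253.]
0.01 0.011 [385. 312.] [413. 202.]
0.015 0 [400. 295.] [411. 263.]
0.015 0.011 [384. 307.] [413. 210.]
0.02 0 [400. 290.] [411. 273.]
0.02 0.011 [384. 301.] [413. 219.]
0.025 0 [400. 284.] [411. 283.]
0.025 0.011 [384. 296.] [413. 228.]
0.03 0 [400. 279.] [411. 294.]
0.03 0.011 [384. 290.] [413. 237.]
0.035 0 [400. 273.] [411. 305.]
0.035 0.011 [384. 284.] [413. 247.]
```

```bash
python3 -m jog '[[0,0,0.5,0,0,0,0],[0,0,0.5,0,0,0,0],[0,0,0,0,0,0,0],[0,0,-1,0,0,0,0],[0,0,-1.6,0,0,0,0],[0,0,-1.6,0,0,0,0]]'
python3 - <<'E'
from h import *
p=fish('w5')
im=cv2.resize(p['color'],None,fx=3,fy=3)
cv2.imwrite('pics/w5o.png',im[400:1000,350:1150])
s=cap('scene'); im=cv2.resize(s['color'],None,fx=6,fy=6)
cv2.imwrite('pics/s5.png',im[724:1224,1075:1875])
E
```

```text
time: 7.7
tcp_pos: [0.5513, -0.0554, 0.0112]
tcp_rot: [1.0, 0.019, -0.001, -0.0]
wrist_force: [-0.8, -0.1, -0.5]
opening: 0.498
```

View pics/w5o.png

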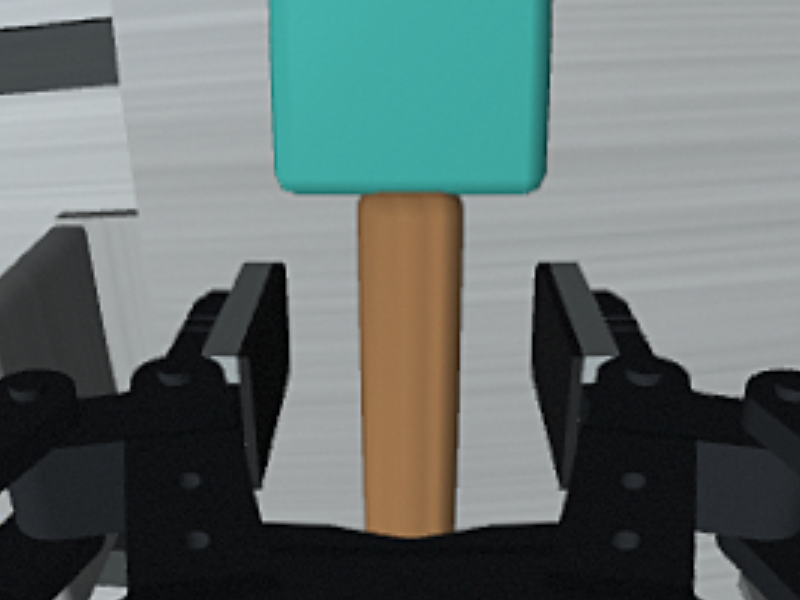

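View pics/s5.png

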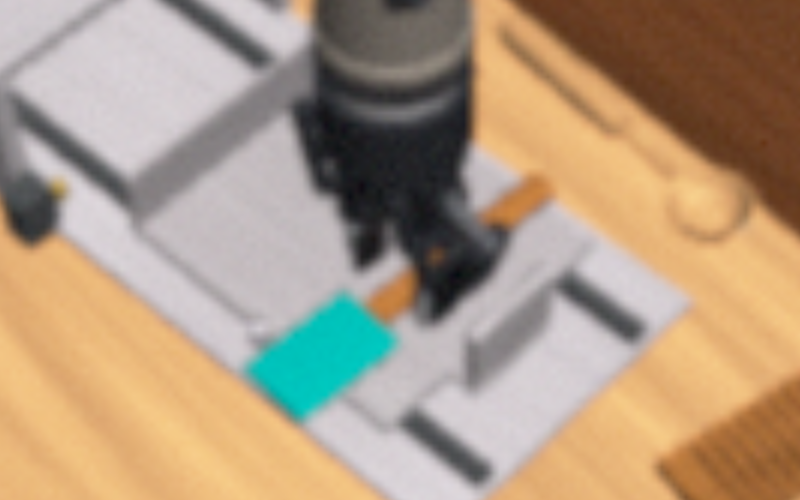

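```bash
python3 -m jog '[[0,0,0,0,0,0,-1],[0,0,0,0,0,0,-1],[0,0,0,0,0,0,-1]]'
```

```text
time: 8.18
tcp_pos: [0.5527, -0.0555, 0.0128]
tcp_rot: [1.0, 0.019, 0.001, 0.0]
wrist_force: [-0.3, -0.0, 3.2]
opening: 0.18
```

```bash
python3 -m jog '[[0,0,5,0,0,0,-1],[0,0,10,0,0,0,-1],[0,6,10,0,0,-3,-1],[0.5,12,10,0,0,-7.7,-1],[0.5,18,10,0,0,-7.7,-1],[0.5,24,10,0,0,-7.7,-1],[0.5,30,10,0,0,-7.7,-1],[0.5,30,10,0,0,-7.7,-1]]'
```

```text
time: 9.18
tcp_pos: [0.5539, 0.2538, 0.1121]
tcp_rot: [0.999, -0.042, -0.001, -0.003]
wrist_force: [-0.6, 0.3, -1.0]
opening: 0.182
```

```bash
python3 -m jog '[[0,6,0,0,0,0,-1],[0,12,0,0,0,0,-1],[0,15.8,0,0,0,0,-1],[0,15.8,0,0,0,0,-1],[0,15.8,0,0,0,0,-1]]'
python3 - <<'E'
from h import *
p=fish('w6'); o=robot.get_obs(); print(o['tcp_pos'],o['tcp_rot'],o['wrist_force'],o['opening'])
im=cv2.resize(p['color'],None,fx=1.5,fy=1.5);draw(p,M['utensil_tray'],[.5484,.4068,3.0458],.02,im,k=1.5);cv2.imwrite('pics/w6o.png',im)
E
```

```text
time: 9.8
tcp_pos: [0.558, 0.4004, 0.1115]
tcp_rot: [0.999, -0.049, 0.0, 0.001]
wrist_force: [0.2, -0.3, -0.6]
opening: 0.179
[0.55854706 0.39967428 0.11177811] [ 9.98757762e-01 -4.98095780e-02  2.77433731e-04  1.36425570e-03] [ 0.27005601 -0.76281071 -0.28272343] 0.17482548694490038
```

View pics/w6o.png

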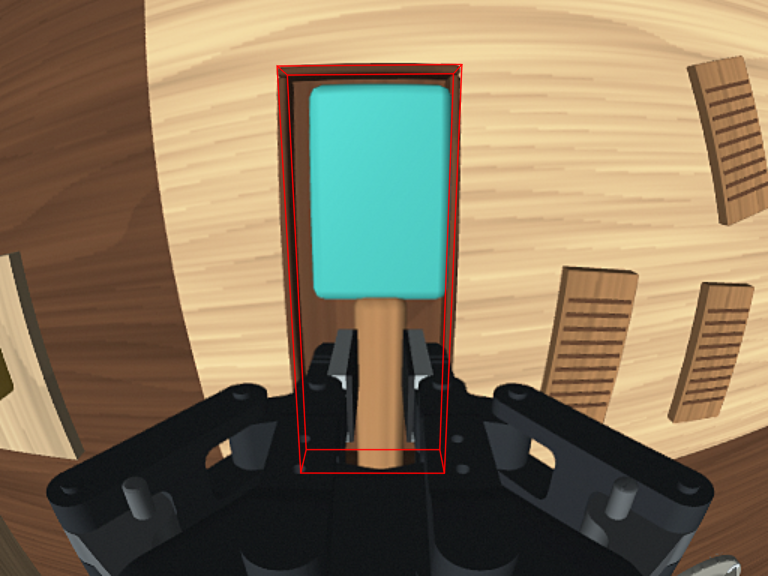

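```bash
python3 -m jog '[[0,0.6,-5,0,0,0,-1],[0,0.6,-9.5,0,0,0,-1],[0,0.6,-10.9,0,0,0,-1],[0,0.6,-10.9,0,0,0,-1],[0,0.6,-10.9,0,0,0,-0.2],[0,0.6,-10.9,0,0,0,-0.2],[0,0.6,-6,0,0,0,-0.2],[0,0.6,0,0,0,0,-0.2]]'
python3 - <<'E'
from h import *
p=fish('w7'); o=robot.get_obs(); print(o['tcp_pos'],o['tcp_rot'],o['wrist_force'],o['opening'])
im=cv2.resize(p['color'],None,fx=1.5,fy=1.5)
for i,b in enumerate([(.4586,.1358,3.024),(.4824,.2613,2.9938),(.631,.1293,.265)]): draw(p,M['board'],b,.02,im,k=1.5)
cv2.imwrite('pics/w7o.png',im)
E
```

```text
time: 10.85
tcp_pos: [0.5567, 0.408, 0.1131]
tcp_rot: [0.999, -0.048, -0.001, 0.001]
wrist_force: [-0.3, 0.0, -0.8]
opening: 0.4
[0.56132075 0.41280622 0.12516633] [ 0.99877798 -0.04864553  0.00627843 -0.00606154] [1.75242443 3.0050805  7.65297939] 0.40058152702487104
```

View pics/w7o.png

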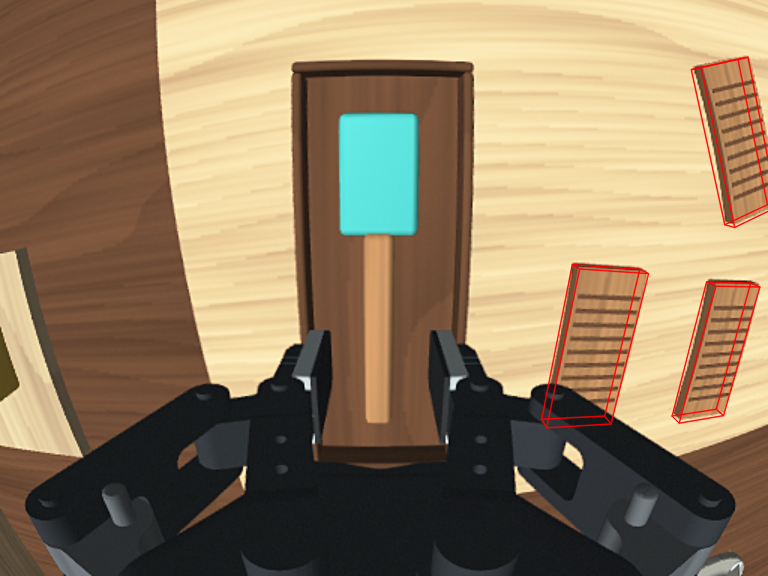

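```bash
python3 -m jog '[[-2.5,-5,0,0,0,-2.9,1],[-5,-10,0,0,0,-2.9,1],[-9,-14.7,-2,0,0,-2.9,1],[-9,-14.7,-2,0,0,-2.9,1],[-9,-14.7,-2,0,0,-2.9,1],[-9,-14.7,-2,0,0,-2.9,1]]'
cat > bm.py <<'E'
from h import *
import sys
def boards(p,z=.02,names='board1',cands=None):
    out=[]
    for m in robot.masks_of(names,p):
        if m['p']<.4: continue
        v,u=np.nonzero(m['mask'])
        if u.min()<3 or u.max()>508 or v.min()<3 or v.max()>380: print('edge',m['bbox'],round(m['p'],2)); 
        c,a,w=guess(p,m['mask'],z+.012)
        r,e=fit([(p,m['mask'])],M['board'],z,[c[0],c[1],2*a]); out.append((r,e)); print(round(m['p'],2),[int(b) for b in m['bbox']],r.round(4),round(e,3))
    return out
if __name__=='__main__':
    p=fish(sys.argv[1]); o=robot.get_obs(); print(o['tcp_pos'],o['tcp_rot'],o['opening'])
    im=cv2.resize(p['color'],None,fx=1.5,fy=1.5)
    for r,e in boards(p): draw(p,M['board'],r,.02,im,k=1.5)
    cv2.imwrite('pics/'+sys.argv[1]+'.png',im)
E
python3 bm.py w8
```

```text
time: 11.65
tcp_pos: [0.4695, 0.2639, 0.0942]
tcp_rot: [0.997, -0.073, 0.002, -0.002]
wrist_force: [0.6, 0.1, -0.4]
opening: 1.0
[0.46938301 0.26388786 0.09391256] [ 0.9973092  -0.07327128  0.00167175 -0.00169633] 0.9936636557810168
edge [351.2, 0.0, 428.0, 56.1] 0.9
0.9 [351, 0, 428, 56] [0.6331 0.1259 3.3686] 0.027
0.86 [357, 106, 424, 241] [0.4609 0.1344 3.0152] 0.027
```

View pics/w8.png

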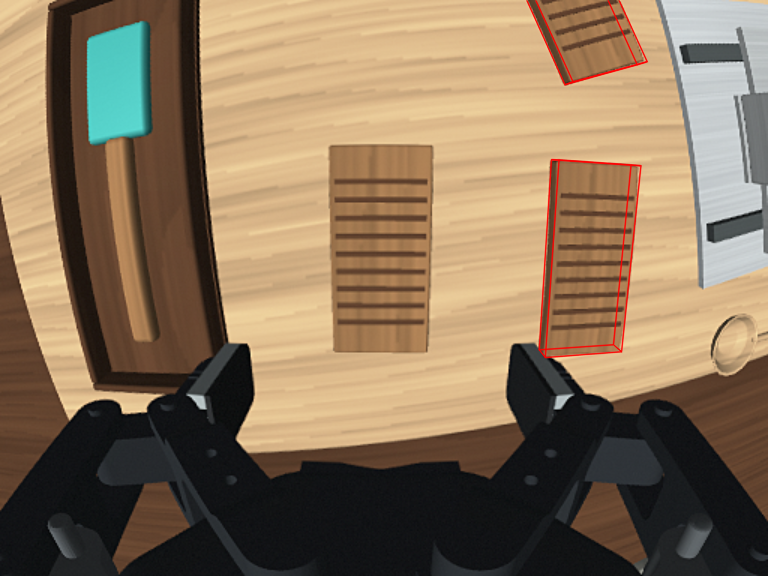

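Run:
```python
from h import *
p=fish()
q=pix2w(p,np.array([[330,146],[433,146],[427,352],[334,352]])/1.5,.032); print(q.round(4),q.mean(0).round(4)); d=(q[0]+q[1]-q[2]-q[3])/2; print(np.linalg.norm(d),np.arctan2(d[1],d[0]))
for n in('board2','board3'):
  for m in robot.masks_of(n,p): print(m['p'],m['bbox'])
```

```text
[[0.5456 0.2791 0.032 ]
 [0.5376 0.2248 0.032 ]
 [0.4208 0.2424 0.032 ]
 [0.4287 0.2969 0.032 ]] [0.4832 0.2608 0.032 ]
0.1181959015462946 -0.15021508412765408
0.93 [216.7, 96.0, 286.2, 235.8]
0.82 [353.2, 103.0, 425.9, 239.4]
0.75 [350.8, 0.7, 429.8, 55.4]
0.93 [216.7, 96.0, 286.2, 235.8]
0.82 [353.2, 103.0, 425.9, 239.4]
0.75 [350.8, 0.7, 429.8, 55.4]
```

```bash
python3 -m jog '[[1.4,-0.3,-5,0,0,-0.2,1],[1.4,-0.3,-9,0,0,-0.2,1],[1.4,-0.3,-10.1,0,0,-0.2,1],[1.4,-0.3,-10.1,0,0,-0.2,1],[1.4,-0.3,-10.1,0,0,-0.2,-1],[1.4,-0.3,-10.1,0,0,-0.2,-1],[1.4,-0.3,-10.1,0,0,-0.2,-1]]'
```

```text
time: 12.78
tcp_pos: [0.4842, 0.2595, -0.0044]
tcp_rot: [0.997, -0.075, 0.003, -0.001]
wrist_force: [-0.5, -2.9, 22.3]
opening: 0.38
```

Run:
```python
from h import *
p=fish('w9');o=robot.get_obs(); print(o['tcp_pos'],o['wrist_force'],o['opening'])
```

```text
[ 0.48497866  0.25961731 -0.00379611] [ 3.05435552e-01 -1.63898478e-02  2.12446553e+01] 0.2820986719289856
```

View pics/w9.png

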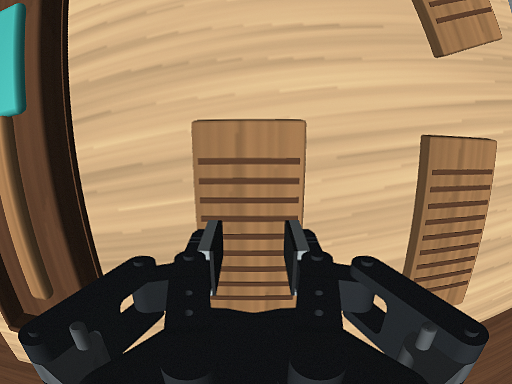

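```bash
python3 -m jog '[[0,0,2,0,0,0,1],[0,0,2,0,0,0,1],[0,0,2,0,0,0,1],[0,0,-1,0,0,0,1],[0,0,-1.5,0,0,0,1],[0,0,-1.5,0,0,0,1]]'
```

```text
time: 13.58
tcp_pos: [0.4806, 0.2582, -0.0244]
tcp_rot: [0.997, -0.075, -0.001, 0.0]
wrist_force: [-0.0, 0.6, 0.0]
opening: 0.999
```

```bash
python3 -m jog '[[0.2,0.2,0.2,0,0,0,-1],[0.2,0.2,0.2,0,0,0,-1],[0.2,0.2,0.2,0,0,0,-1],[0.2,0.2,0.2,0,0,0,-1]]'
```

```text
time: 14.08
tcp_pos: [0.4853, 0.2619, -0.0193]
tcp_rot: [0.997, -0.075, 0.002, -0.001]
wrist_force: [-0.8, -0.2, 6.4]
opening: 0.637
```

```bash
python3 -m jog '[[0,0,6,0,0,0,-1],[0,0,12,0,0,0,-1],[0,-6,13,0,0,7,-1],[0,-12,13,0,0,14.1,-1],[1,-18,13,0,0,14.1,-1],[3,-24,13,0,0,14.1,-1],[5,-30,13,0,0,14.1,-1],[5,-30,13,0,0,14.1,-1]]'
python3 - <<'E'
from h import *
p=fish('w10'); o=robot.get_obs(); print(o['tcp_pos'],o['tcp_rot'],o['opening'],o['wrist_force'])
im=cv2.resize(p['color'],None,fx=1.5,fy=1.5)
draw(p,M['tray'],[.4848,-.1987,.0959],.04,im,k=1.5,col=(0,255,0))
cv2.imwrite('pics/w10o.png',im)
E
```

```text
time: 15.08
tcp_pos: [0.5346, -0.048, 0.1085]
tcp_rot: [0.999, 0.041, 0.001, 0.002]
wrist_force: [0.4, 0.2, -0.9]
opening: 0.635
[ 0.53390699 -0.04340079  0.10852139] [9.99032800e-01 4.39655177e-02 3.46052807e-04 6.15573554e-04] 0.6357890379456349 [ 0.61252447  0.3269308  -0.23692845]
```

View pics/w10o.png

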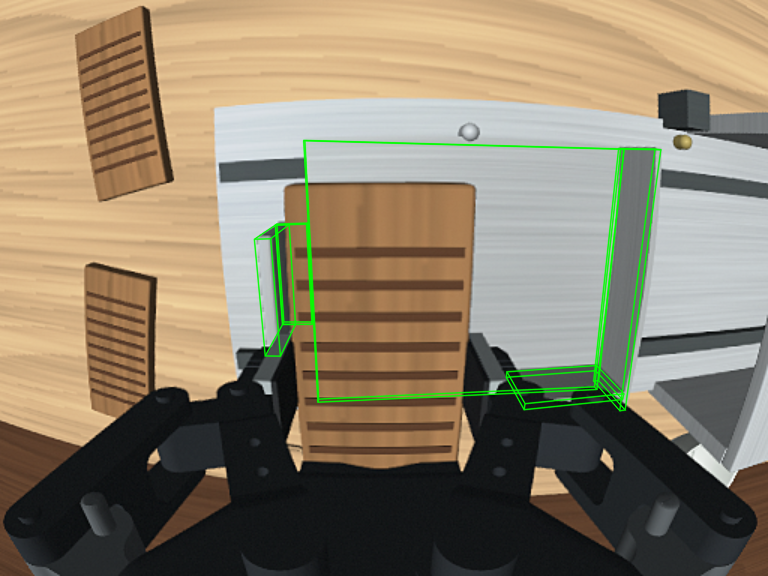

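```bash
python3 -m jog '[[1.7,-5,0,0,0,0,-1],[1.7,-9,0,0,0,0,-1],[1.7,-9,-3,0,0,0,-1],[1.7,-9,-3,0,0,0,-1],[1.7,-9,-3,0,0,0,-1]]'
python3 - <<'E'
from h import *
p=fish('w11'); o=robot.get_obs(); print(o['tcp_pos'],o['tcp_rot'],o['opening'],o['wrist_force'])
im=cv2.resize(p['color'],None,fx=1.5,fy=1.5)
draw(p,M['tray'],[.4848,-.1987,.0959],.04,im,k=1.5,col=(0,255,0))
cv2.imwrite('pics/w11o.png',im)
E
```

```text
time: 15.75
tcp_pos: [0.551, -0.127, 0.0792]
tcp_rot: [0.999, 0.049, 0.001, -0.0]
wrist_force: [-0.5, -1.1, 1.0]
opening: 0.642
[ 0.55145164 -0.12736559  0.07964586] [ 9.98789917e-01  4.91662109e-02  1.16188311e-03 -1.90775272e-04] 0.6373075580506523 [ 0.29662603  1.09437175 -0.73566485]
```

View pics/w11o.png

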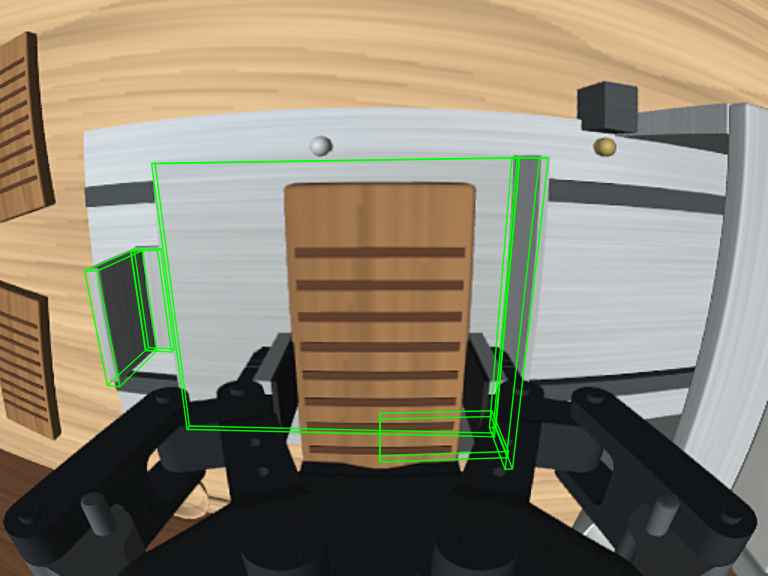

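```bash
python3 -m jog '[[0,-0.3,-4,0,0,0,-1],[0,-0.3,-6.5,0,0,0,-1],[0,-0.3,-7.6,0,0,0,-1],[0,-0.3,-7.6,0,0,0,-1]]'
```

```text
time: 16.3
tcp_pos: [0.5506, -0.1318, 0.0026]
tcp_rot: [0.999, 0.048, 0.0, -0.0]
wrist_force: [1.1, -0.2, -0.8]
opening: 0.64
```

Release slightly, hold, lift.

```bash
python3 -m jog '[[0,0,-0.2,0,0,0,-1],[0,0,-0.2,0,0,0,0.55],[0,0,-0.2,0,0,0,0.55],[0,0,1,0,0,0,0.55],[0,0,5,0,0,0,0.55],[0,0,10,0,0,0,0.55],[0,0,13,0,0,0,0.55],[0,0,13,0,0,0,0.55]]'; python3 bm.py w12
python3 - <<'E'
from h import *
p=fish('w12b')
im=cv2.resize(p['color'],None,fx=1.5,fy=1.5)
draw(p,M['tray'],[.4848,-.1987,.0959],.04,im,k=1.5,col=(0,255,0))
for m in robot.masks_of('board1',p):
    if m['p']<.4: continue
    c,a,w=guess(p,m['mask'],.052)
    if c[1]<0:
        r,e=fit([(p,m['mask'])],M['board'],.04,[c[0],c[1],2*a]);print(m['p'],r,e);draw(p,M['board'],r,.04,im,k=1.5)
cv2.imwrite('pics/w12o.png',im)
E
```

```text
time: 17.3
tcp_pos: [0.5532, -0.1327, 0.1365]
tcp_rot: [0.999, 0.048, 0.004, 0.001]
wrist_force: [0.5, 0.1, 0.1]
opening: 0.773
[ 0.55140211 -0.13256894  0.13415229] [9.98866388e-01 4.75652856e-02 1.77177276e-03 5.85944793e-04] 0.7763280879587782
0.83 [19, 174, 59, 272] [0.4603 0.1372 3.0191] 0.067
0.73 [12, 35, 63, 144] [ 0.6321  0.1299 -2.8926] 0.033
0.62 [219, 115, 282, 242] [ 0.5498 -0.1322 -3.0244] 0.126
0.64 [ 0.5513745  -0.13244481 -3.03955775] 0.014466873298824678
```

View pics/w12o.png

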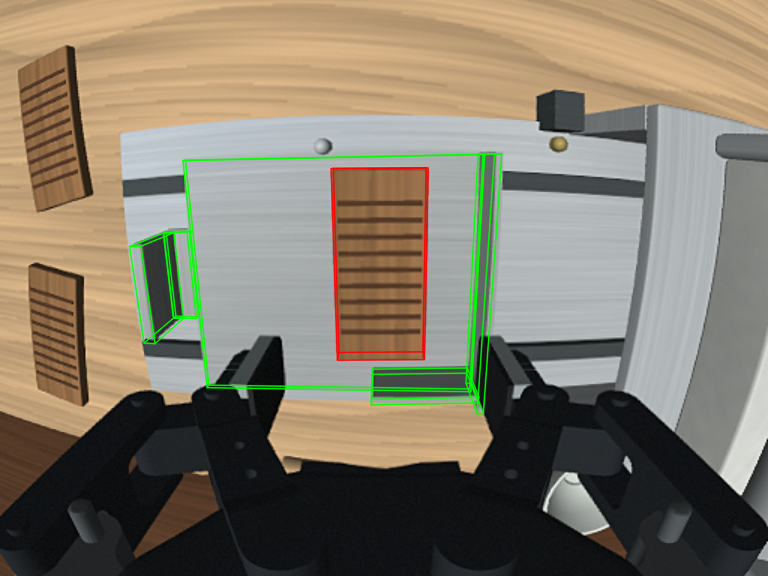

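```bash
python3 -m jog '[[-1,6,0,0,0,-6,1],[-3,12,0,0,0,-12.4,1],[-6,18,-1,0,0,-12.4,1],[-9.2,24,-3,0,0,-12.4,1],[-9.2,26.9,-5,0,0,-12.4,1],[-9.2,26.9,-7,0,0,-12.4,1],[-9.2,26.9,-7,0,0,-12.4,1],[-9.2,26.9,-7,0,0,-12.4,1]]'; python3 bm.py w13
```

```text
time: 18.5
tcp_pos: [0.4585, 0.1358, 0.0622]
tcp_rot: [0.998, -0.061, -0.0, 0.0]
wrist_force: [0.1, 0.2, 0.0]
opening: 0.997
[0.45899369 0.13580088 0.06264956] [ 9.98108057e-01 -6.14832595e-02  3.39308674e-04  1.62194173e-05] 0.9964476578412863
edge [209.7, 0.0, 298.8, 51.2] 0.97
0.97 [209, 0, 298, 51] [0.6172 0.0935 1.9913] 0.198
0.88 [211, 108, 291, 265] [0.461  0.1356 3.019 ] 0.024
```

View pics/w13.png

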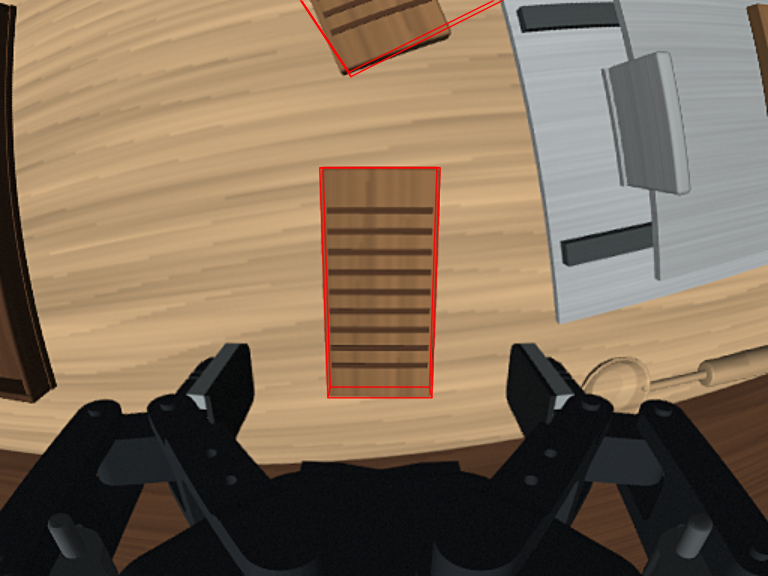

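```bash
python3 -m jog '[[0.2,0,-5,0,0,0,1],[0.2,0,-8.1,0,0,0,1],[0.2,0,-8.1,0,0,0,1],[0.2,0,-8.1,0,0,0,-1],[0.2,0,-8.1,0,0,0,-1],[0.2,0,-8.1,0,0,0,-1],[0.2,0,-8.1,0,0,0,-1]]'
```

```text
time: 19.48
tcp_pos: [0.4626, 0.1373, -0.0164]
tcp_rot: [0.998, -0.061, 0.002, -0.001]
wrist_force: [-1.2, -0.8, 5.7]
opening: 0.635
```

```bash
python3 -m jog '[[0,0,6,0,0,0,-1],[0,-2,11,0,0,6,-1],[3,-8,12,0,0,12.8,-1],[6,-14,12,0,0,12.8,-1],[9,-20,12,0,0,12.8,-1],[9,-25,12,0,0,12.8,-1],[9,-26.8,10,0,0,12.8,-1],[9,-26.8,10,0,0,12.8,-1]]';python3 -m jog '[[0,0,0,0,0,0,-1],[0,0,0,0,0,0,-1]]'
```

```text
time: 20.48
tcp_pos: [0.5486, -0.134, 0.0803]
tcp_rot: [0.999, 0.049, -0.002, 0.0]
wrist_force: [0.1, 0.3, -0.8]
opening: 0.639
time: 20.72
tcp_pos: [0.5513, -0.1289, 0.0825]
tcp_rot: [0.999, 0.053, 0.001, -0.0]
wrist_force: [-0.2, -0.1, -0.4]
opening: 0.633
```

```bash
python3 -m jog '[[0,-0.3,-4,0,0,-0.3,-1],[0,-0.3,-6,0,0,-0.3,-1],[0,-0.3,-6.6,0,0,-0.3,-1],[0,-0.3,-6.7,0,0,-0.3,-1],[0,-0.3,-6.7,0,0,-0.3,-1]]'
```

```text
time: 21.35
tcp_pos: [0.5513, -0.1332, 0.0156]
tcp_rot: [0.999, 0.049, 0.001, -0.0]
wrist_force: [-2.3, 0.9, 3.5]
opening: 0.634
```

```bash
python3 -m jog '[[0,0,0,0,0,0,0.55],[0,0,0,0,0,0,0.55],[0,0,1,0,0,0,0.55],[0,0,5,0,0,0,0.55],[0,0,10,0,0,0,0.55],[0,0,12,0,0,0,0.55],[0,0,12,0,0,0,0.55]]'
cat > st.py <<'E'
from h import *
import sys
# fit stack top board at z
z=float(sys.argv[2]); tr=[float(v) for v in sys.argv[3].split(',')]
p=fish(); o=robot.get_obs(); print(o['time'],o['tcp_pos'],o['tcp_rot'],o['opening'])
im=cv2.resize(p['color'],None,fx=1.5,fy=1.5); draw(p,M['tray'],tr,.04,im,k=1.5,col=(0,255,0))
for m in robot.masks_of('board1',p):
    if m['p']<.3: continue
    c,a,w=guess(p,m['mask'],z+.012)
    zz=z if c[1]<.05 else .02
    if c[1]<.05:B=[box(-.06,.06,-.028,.028,.04-z,.012)]
    else: B=M['board']
    r,e=fit([(p,m['mask'])],B,zz,[c[0],c[1],2*a]);print(round(m['p'],2),[int(b) for b in m['bbox']],r.round(4),round(e,3));draw(p,B,r,zz,im,k=1.5)
    d=r[:2]-tr[:2];ca,sa=np.cos(tr[2]),np.sin(tr[2]); print('   in tray',(ca*d[0]+sa*d[1]).round(4),(-sa*d[0]+ca*d[1]).round(4))
cv2.imwrite('pics/'+sys.argv[1]+'.png',im)
E
python3 st.py w14 .052 .4848,-.1987,.0959
```

```text
time: 22.22
tcp_pos: [0.5522, -0.1348, 0.1369]
tcp_rot: [0.999, 0.048, 0.003, 0.001]
wrist_force: [-0.5, 0.3, -0.9]
opening: 0.777
22.275 [ 0.55068379 -0.13466865  0.13493439] [9.98830665e-01 4.83386196e-02 7.48734333e-04 3.45094162e-04] 0.7738114699368579
0.84 [12, 32, 60, 141] [ 0.6319  0.1302 -2.8934] 0.042
   in tray 0.1779 0.3133
0.62 [215, 114, 284, 248] [ 0.5495 -0.1335 -3.0437] 0.028
   in tray 0.0707 0.0587
```

View pics/w14.png

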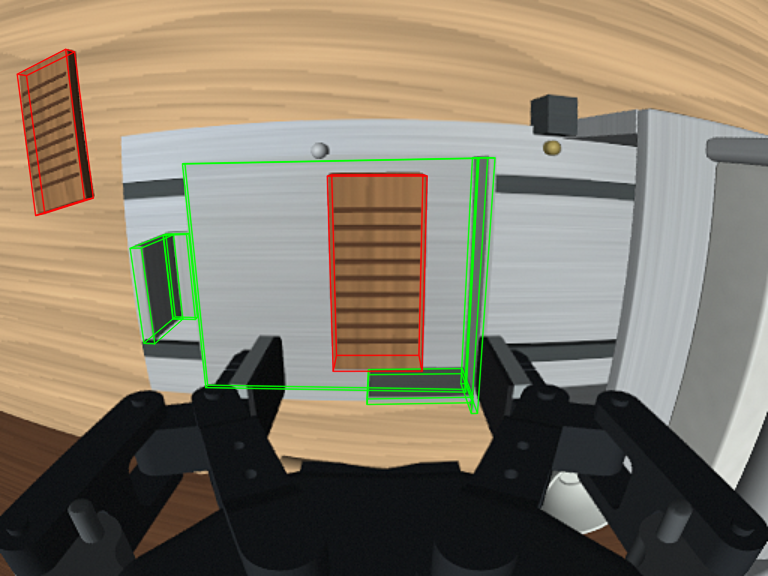

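```bash
python3 -m jog '[[1,6,0,0,0,5,1],[3,12,0,0,0,8.7,1],[6,18,-1,0,0,8.7,1],[8.1,24,-3,0,0,8.7,1],[8.1,26.5,-5,0,0,8.7,1],[8.1,26.5,-7,0,0,8.7,1],[8.1,26.5,-7,0,0,8.7,1],[8.1,26.5,-7,0,0,8.7,1]]'; python3 bm.py w15
```

```text
time: 23.32
tcp_pos: [0.6313, 0.1293, 0.0639]
tcp_rot: [0.992, 0.123, -0.0, 0.0]
wrist_force: [1.5, 0.6, 1.3]
opening: 0.994
[0.63187863 0.12944313 0.06471959] [9.92381145e-01 1.23204931e-01 3.93892041e-04 2.28315026e-04] 0.9961896153921813
edge [470.2, 277.2, 509.5, 322.6] 0.93
0.93 [470, 277, 509, 322] [ 0.6036 -0.218   2.4254] 0.382
0.91 [212, 113, 294, 267] [ 0.633   0.1286 -2.8914] 0.011
0.72 [424, 272, 503, 363] [ 0.6157 -0.1797  2.3937] 0.816
edge [381.5, 250.0, 512.0, 374.9] 0.7
0.7 [381, 250, 512, 374] [ 0.6076 -0.0921  1.3382] 0.795
```

View pics/w15.png

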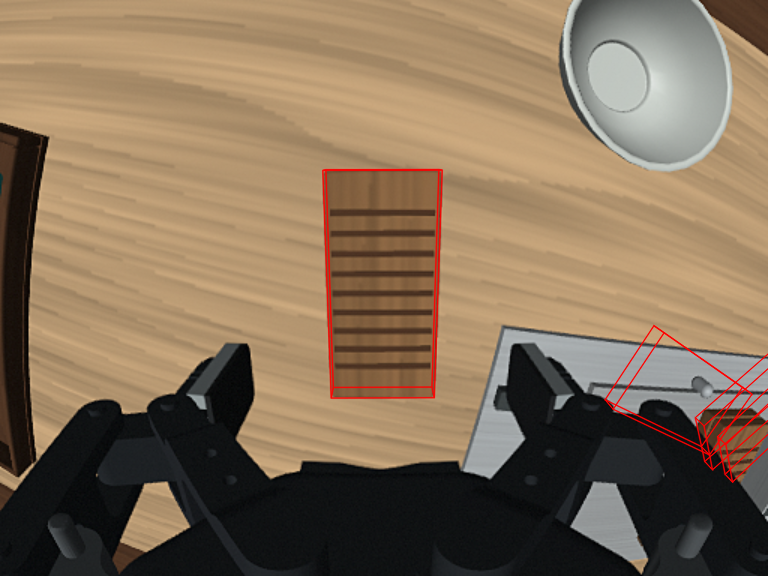

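```bash
python3 -m jog '[[0.1,0,-5,0,0,0,1],[0.1,0,-8.2,0,0,0,1],[0.1,0,-8.2,0,0,0,1],[0.1,0,-8.2,0,0,0,-1],[0.1,0,-8.2,0,0,0,-1],[0.1,0,-8.2,0,0,0,-1],[0.1,0,-8.2,0,0,0,-1]]'
```

```text
time: 24.3
tcp_pos: [0.6349, 0.1313, -0.0145]
tcp_rot: [0.992, 0.124, 0.003, -0.0]
wrist_force: [-1.0, -0.2, 7.3]
opening: 0.635
```

```bash
python3 -m jog '[[0,0,6,0,0,0,-1],[0,-2,11,0,0,-4,-1],[-3,-8,13,0,0,-8.5,-1],[-6,-14,13,0,0,-8.5,-1],[-8.2,-20,13,0,0,-8.5,-1],[-8.2,-25,13,0,0,-8.5,-1],[-8.2,-26.2,11,0,0,-8.5,-1],[-8.2,-26.2,11,0,0,-8.5,-1]]';python3 -m jog '[[0,0,0,0,0,0,-1],[0,0,0,0,0,0,-1]]'
```

```text
time: 25.3
tcp_pos: [0.5485, -0.1332, 0.0913]
tcp_rot: [0.999, 0.048, -0.002, -0.0]
wrist_force: [-0.1, 0.7, 0.4]
opening: 0.629
time: 25.55
tcp_pos: [0.5513, -0.1292, 0.0933]
tcp_rot: [0.999, 0.052, 0.001, -0.0]
wrist_force: [-0.3, -0.8, 0.1]
opening: 0.629
```

```bash
python3 -m jog '[[0,-0.3,-4,0,0,-0.3,-1],[0,-0.3,-6,0,0,-0.3,-1],[0,-0.3,-6.5,0,0,-0.3,-1],[0,-0.3,-6.6,0,0,-0.3,-1],[0,-0.3,-6.6,0,0,-0.3,-1]]'
```

```text
time: 26.18
tcp_pos: [0.5499, -0.1333, 0.0294]
tcp_rot: [0.999, 0.049, -0.001, 0.0]
wrist_force: [-7.5, 0.3, 14.9]
opening: 0.632
```

```bash
python3 -m jog '[[0,0,0,0,0,0,0.55],[0,0,0,0,0,0,0.55],[0,0,1,0,0,0,0.55],[0,0,5,0,0,0,0.55],[0,0,10,0,0,0,0.55],[0,0,11,0,0,0,0.55],[0,0,11,0,0,0,0.55]]'; python3 st.py w16 .064 .4848,-.1987,.0959
```

```text
time: 27.05
tcp_pos: [0.5509, -0.1345, 0.1371]
tcp_rot: [0.999, 0.048, 0.001, 0.0]
wrist_force: [-0.1, 0.1, -0.5]
opening: 0.779
27.1 [ 0.5497405  -0.13443678  0.13567262] [ 9.98867620e-01  4.75725575e-02 -5.71186557e-04 -6.49837614e-05] 0.774051996722632
0.93 [215, 115, 286, 252] [ 0.5475 -0.1335 -3.0432] 0.026
   in tray 0.0687 0.0589
0.67 [217, 114, 281, 119] [ 0.5811 -0.1004  1.8899] 0.979
   in tray 0.1053 0.0886
```

View pics/w16.png

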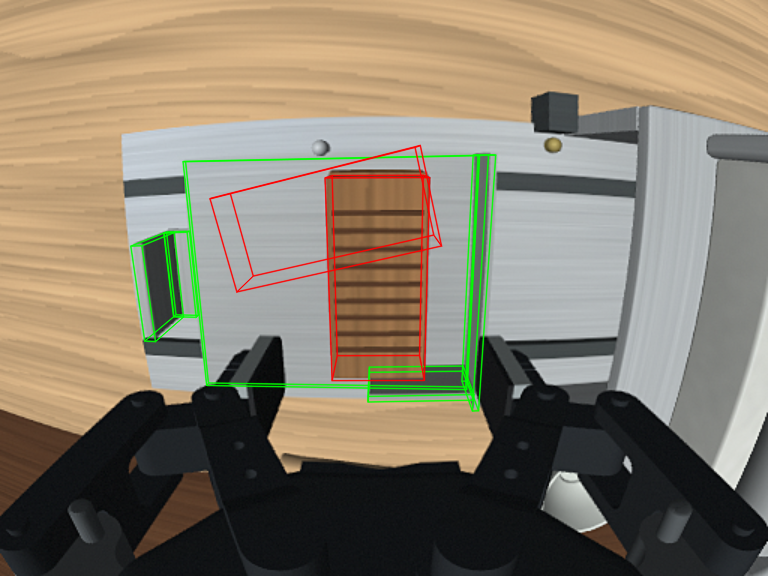

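Run:
```python
from h import *
w=fish();o=robot.get_obs();T=o['tcp_pos'];print(o['joints'].round(3) if hasattr(o['joints'],'round') else o['joints'])
for dx in(.03,.038,.045):
    print(dx,[(h,proj(w,np.array([T+[dx,0,h]]))[0].round()[1]) for h in (.06,.073,.085,.1,.11,.12)])
```

```text
[ 0.512  0.418 -0.417  1.549  0.176  1.216 -1.41 ]
0.03 [(0.06, np.float64(195.0)), (0.073, np.float64(206.0)), (0.085, np.float64(217.0)), (0.1, np.float64(236.0)), (0.11, np.float64(253.0)), (0.12, np.float64(273.0))]
0.038 [(0.06, np.float64(177.0)), (0.073, np.float64(185.0)), (0.085, np.float64(195.0)), (0.1, np.float64(211.0)), (0.11, np.float64(225.0)), (0.12, np.float64(242.0))]
0.045 [(0.06, np.float64(160.0)), (0.073, np.float64(167.0)), (0.085, np.float64(174.0)), (0.1, np.float64(187.0)), (0.11, np.float64(198.0)), (0.12, np.float64(213.0))]
```

```bash
python3 -m jog '[[-1,5.5,0,0,0,10.5,0.4],[-1,5.5,0,0,0,21,0.4],[-1,5.5,0,0,0,31.5,0.4],[-1,5.5,0,0,0,42,0.4],[-1,5.5,0,0,0,52.5,0.4],[-1,5.5,0,0,0,63,0.4],[-1,5.5,0,0,0,73.5,0.4],[-1,5.5,0,0,0,84,0.4]]';python3 -m jog '[[0,0,0,0,0,6,0.4],[0,0,0,0,0,6,0.4],[0,0,0,0,0,6,0.4]]'; python3 st.py w17 .064 .4848,-.1987,.0959
```

```text
time: 28.2
tcp_pos: [0.539, -0.0795, 0.1345]
tcp_rot: [0.708, 0.706, -0.001, -0.001]
wrist_force: [0.1, -0.6, -0.1]
opening: 0.703
time: 28.58
tcp_pos: [0.5397, -0.0795, 0.1354]
tcp_rot: [0.673, 0.739, -0.0, -0.001]
wrist_force: [0.8, 0.3, -0.5]
opening: 0.7
28.625 [ 0.53988302 -0.07947159  0.13568591] [ 6.73125007e-01  7.39528516e-01 -2.97845771e-04 -4.57217744e-04] 0.7013890209096889
0.82 [192, 205, 319, 215] [ 0.5505 -0.1365 -3.0513] 0.94
   in tray 0.0713 0.0556
0.57 [188, 210, 327, 272] [ 0.5497 -0.138  -3.0505] 0.21
   in tray 0.0704 0.0542
0.55 [198, 201, 319, 207] [ 0.5507 -0.1324 -3.0483] 0.942
   in tray 0.072 0.0597
```

View pics/w17.png

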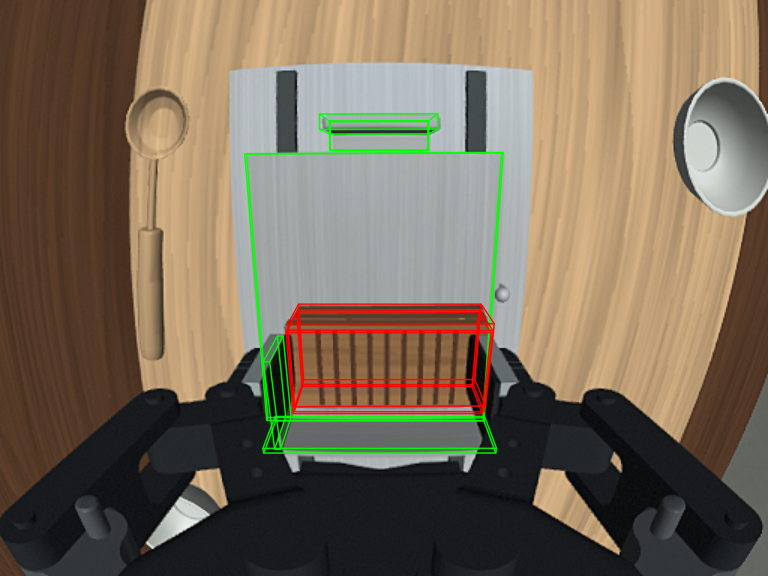

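```bash
python3 -m jog '[[0,0,-6,0,0,0,0.4],[0,0,-11,0,0,0,0.4],[0,0,-12.7,0,0,0,0.4],[0,0,-12.7,0,0,0,0.4]]'; python3 -m jog '[[0,0,0,0,0,0,0.4],[0,0,0,0,0,0,0.4]]'
```

```text
time: 29.18
tcp_pos: [0.54, -0.0793, 0.009]
tcp_rot: [0.673, 0.74, -0.0, -0.001]
wrist_force: [-0.1, 0.5, 0.7]
opening: 0.699
time: 29.42
tcp_pos: [0.5422, -0.0795, 0.0113]
tcp_rot: [0.673, 0.74, 0.001, 0.002]
wrist_force: [0.4, 0.6, 0.3]
opening: 0.699
```

```bash
python3 -m jog '[[0,0,-0.6,0,0,0,0.4],[0,0,-0.6,0,0,0,0.4]]';  python3 - <<'E'
from h import *
s=cap('scene'); im=cv2.resize(s['color'],None,fx=5,fy=5)
cv2.imwrite('pics/s18.png',im[550:1150,800:1600])
E
```

```text
time: 29.68
tcp_pos: [0.54, -0.0796, 0.0031]
tcp_rot: [0.673, 0.74, -0.0, -0.0]
wrist_force: [0.1, -0.8, 1.0]
opening: 0.701
```

View pics/s18.png

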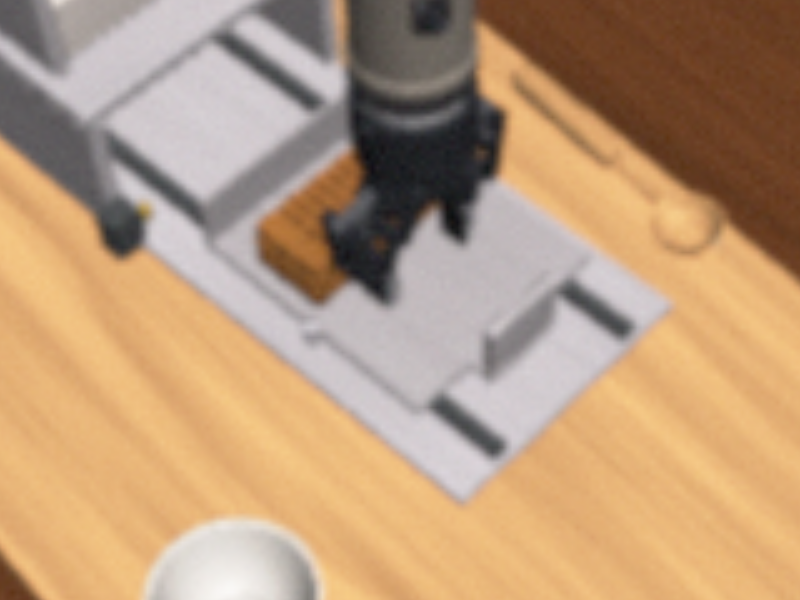

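```bash
python3 -m jog '[[0.1,-1,0,0,0,0,0.4],[0.19,-2,0,0,0,0,0.4],[0.24,-2.5,0,0,0,0,0.4],[0.29,-3,0,0,0,0,0.4],[0.34,-3.5,0,0,0,0,0.4],[0.38,-4,0,0,0,0,0.4],[0.38,-4,0,0,0,0,0.4]]'
```

```text
time: 30.6
tcp_pos: [0.5441, -0.1206, 0.0032]
tcp_rot: [0.673, 0.74, -0.0, 0.0]
wrist_force: [-0.2, -0.6, -0.2]
opening: 0.698
```

```bash
python3 -m jog '[[0.03,-0.3,0,0,0,0,0.4],[0.03,-0.3,0,0,0,0,0.4]]'; python3 -m jog '[[0.03,-0.2,0,0,0,0,0.4],[0.03,-0.2,0,0,0,0,0.4]]'
```

```text
time: 30.85
tcp_pos: [0.5443, -0.1229, 0.0032]
tcp_rot: [0.673, 0.74, -0.0, 0.0]
wrist_force: [1.1, 0.7, -0.0]
opening: 0.697
time: 31.1
tcp_pos: [0.5446, -0.1247, 0.0032]
tcp_rot: [0.673, 0.74, -0.0, 0.0]
wrist_force: [-0.1, 0.9, -0.5]
opening: 0.702
```

```bash
for i in 1 2; do python3 -m jog '[[0.02,-0.2,0,0,0,0,0.4],[0.02,-0.2,0,0,0,0,0.4]]' | grep -E 'pos|force'; done
python3 - <<'E'
from h import *
p=fish(); im=cv2.resize(p['color'],None,fx=1.5,fy=1.5); cv2.imwrite('pics/w19.png',im)
E
```

```text
tcp_pos: [0.5448, -0.1263, 0.0032]
wrist_force: [0.2, 0.7, -0.4]
tcp_pos: [0.5449, -0.127, 0.0032]
wrist_force: [-1.5, 4.9, 1.5]
```

View pics/w19.png

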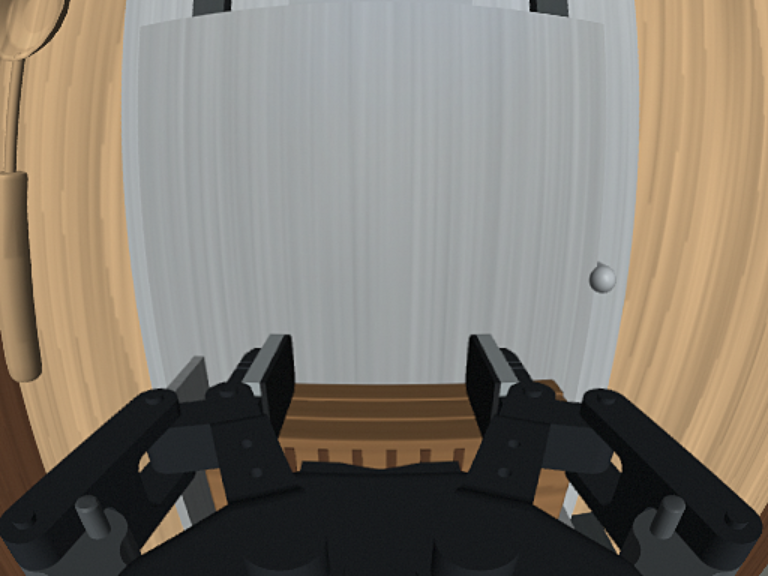

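```bash
python3 -m jog '[[-0.1,1,0,0,0,0,0.4],[-0.15,1.5,3,0,0,0,0.4],[-0.1,1.5,8,0,0,-10.5,-1],[1,1,12,0,0,-21,-1],[3,0,13,0,0,-31.5,-1],[5,-1,13,0,0,-42,-1],[7,-2,13,0,0,-52.5,-1],[9.4,-2.5,13,0,0,-63,-1]]'; python3 -m jog '[[0,0,0,0,0,-10.5,-1],[0,0,0,0,0,-21,-1],[0,0,0,0,0,-26.5,-1],[0,0,0,0,0,-26.5,-1]]'; python3 st.py w20 .064 .4848,-.1987,.0959
```

```text
time: 32.65
tcp_pos: [0.6394, -0.1563, 0.1335]
tcp_rot: [0.961, 0.275, -0.001, 0.002]
wrist_force: [-1.0, -0.1, -0.7]
opening: -0.003
time: 33.15
tcp_pos: [0.639, -0.1546, 0.1334]
tcp_rot: [0.999, 0.052, -0.0, 0.001]
wrist_force: [0.5, -0.1, 0.7]
opening: -0.001
33.2 [ 0.63903769 -0.15434628  0.13338488] [ 9.98619855e-01  5.25126167e-02 -2.14686696e-05  8.99987419e-04] -0.002011859097586429
0.71 [228, 202, 285, 211] [ 0.5541 -0.166   3.244 ] 0.96
   in tray 0.0721 0.026
0.63 [221, 203, 284, 218] [ 0.5788 -0.1417  2.0934] 0.955
   in tray 0.099 0.0478
```

View pics/w20.png

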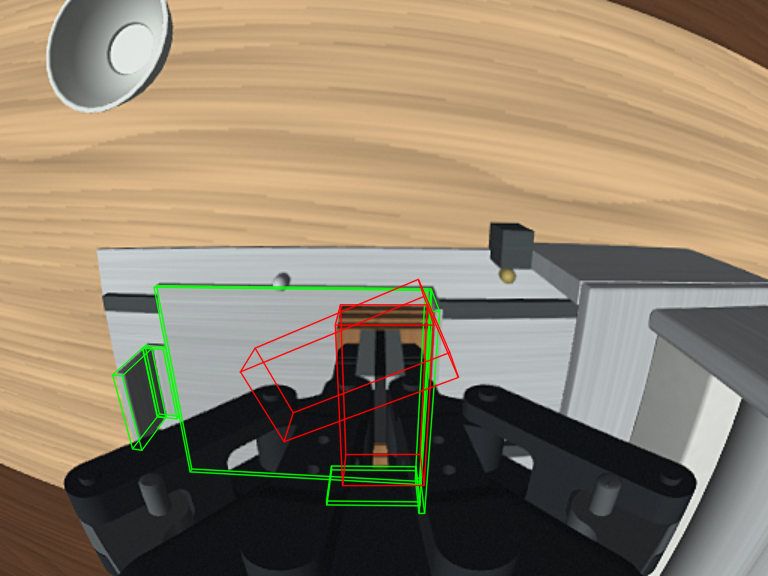

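```bash
python3 -m jog '[[0,0,-6,0,0,-0.5,-1],[0,0,-11,0,0,-0.5,-1],[0,0,-12.3,0,0,-0.5,-1],[0,0,-12.3,0,0,-0.5,-1]]'; python3 -m jog '[[0,0,0,0,0,0,-1],[0,0,0,0,0,0,-1]]';python3 - <<'E'
from h import *
s=cap('scene'); im=cv2.resize(s['color'],None,fx=5,fy=5)
cv2.imwrite('pics/s21.png',im[450:1050,600:1400])
E
```

```text
time: 33.75
tcp_pos: [0.6392, -0.1536, 0.0103]
tcp_rot: [0.999, 0.048, -0.0, -0.0]
wrist_force: [-0.9, -0.2, -0.0]
opening: 0.0
time: 34.0
tcp_pos: [0.6411, -0.1537, 0.0128]
tcp_rot: [0.999, 0.048, 0.002, 0.001]
wrist_force: [0.3, -0.3, -0.9]
opening: 0.0
```

View pics/s21.png

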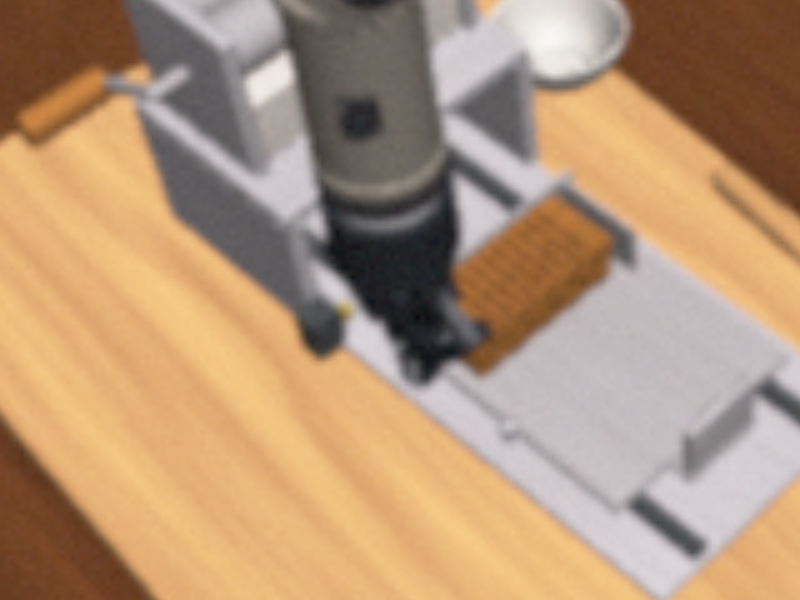

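```bash
python3 -m jog '[[-0.5,-0.05,-0.3,0,0,0,-1],[-1,-0.1,-0.3,0,0,0,-1],[-1.5,-0.14,-0.3,0,0,0,-1],[-2,-0.19,-0.3,0,0,0,-1],[-2,-0.19,-0.3,0,0,0,-1]]'; for i in 1 2; do python3 -m jog '[[-0.25,-0.02,0,0,0,0,-1],[-0.25,-0.02,0,0,0,0,-1]]'| grep -E 'pos|force'; done
```

```text
time: 34.67
tcp_pos: [0.6186, -0.1556, 0.0074]
tcp_rot: [0.999, 0.047, -0.0, 0.0]
wrist_force: [0.3, 0.2, -0.7]
opening: -0.003
tcp_pos: [0.6166, -0.1556, 0.0074]
wrist_force: [0.5, 0.1, -0.3]
tcp_pos: [0.6142, -0.1557, 0.0074]
wrist_force: [1.5, 0.1, -0.8]
```

```bash
for i in 1 2; do python3 -m jog '[[-0.15,-0.01,0,0,0,0,-1],[-0.15,-0.01,0,0,0,0,-1]]'| grep -E 'pos|force'; done
```

```text
tcp_pos: [0.614, -0.1557, 0.0077]
wrist_force: [5.1, 0.4, -1.5]
tcp_pos: [0.6142, -0.1556, 0.0084]
wrist_force: [5.8, 0.9, -1.5]
```

```bash
python3 -m jog '[[1,0.1,0,0,0,0,-1],[1.5,0.15,4,0,0,0,-1],[0,1,10,0,0,0,0],[-3,3,13,0,0,0,0],[-6,3.5,13,0,0,0,0],[-6,3.5,13,0,0,0,0],[-6,3.5,13,0,0,0,0]]'; python3 st.py w22 .064 .4848,-.1987,.0959;  python3 - <<'E'
from h import *
s=cap('scene'); im=cv2.resize(s['color'],None,fx=6,fy=6)
t=cap('top');cv2.imwrite('pics/s22.png',im[600:1200,900:1700]); im=cv2.resize(t['color'],None,fx=6,fy=6); cv2.imwrite('pics/t22.png',im[980:1480,1500:2300])
E
```

```text
time: 36.55
tcp_pos: [0.5508, -0.1215, 0.1368]
tcp_rot: [0.999, 0.047, -0.001, 0.0]
wrist_force: [-0.4, -0.4, -0.8]
opening: 0.499
36.6 [ 0.55118765 -0.12151046  0.13672211] [ 9.98886737e-01  4.71695061e-02 -5.68235550e-04 -4.33397997e-05] 0.5023127436896831
0.9 [269, 127, 341, 259] [ 0.5418 -0.1677  3.2419] 0.195
   in tray 0.0597 0.0254
```

View pics/w22.png

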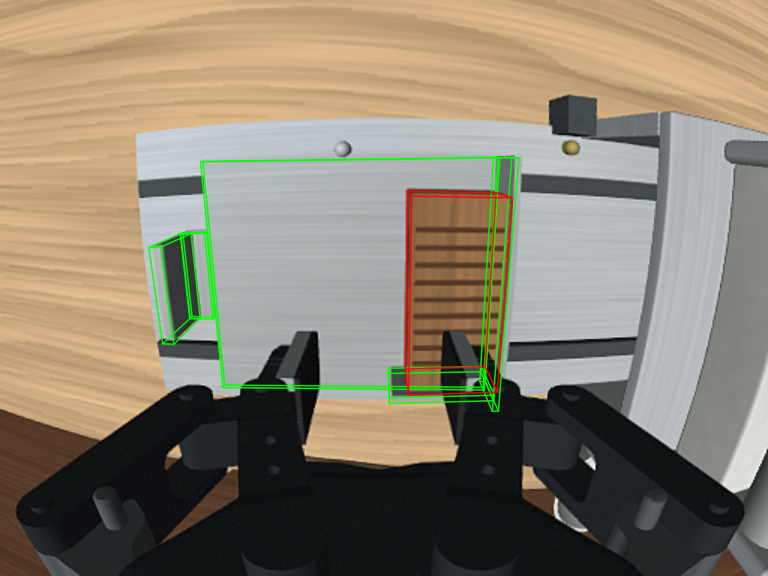

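View pics/s22.png

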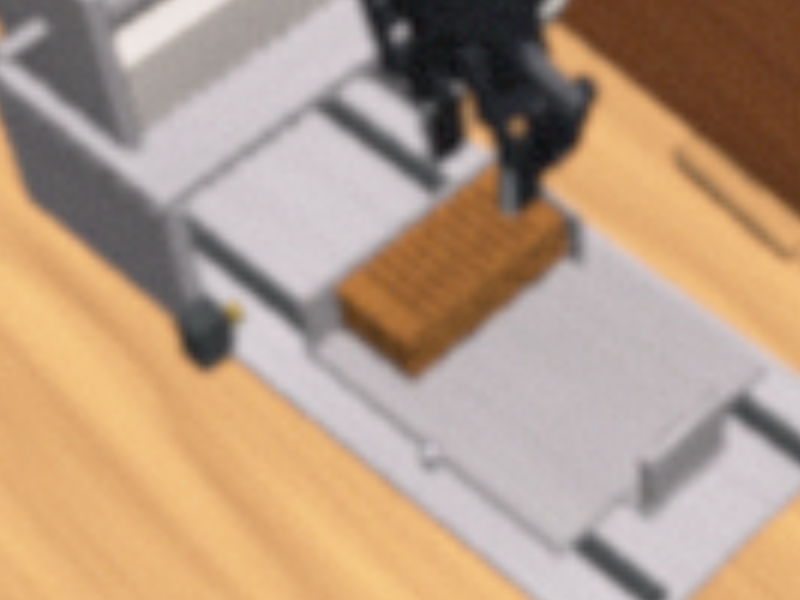

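```bash
python3 -m jog '[[-0.9,1.9,0,0,0,10.5,0.4],[-0.9,1.9,0,0,0,21,0.4],[-0.9,1.9,0,0,0,31.5,0.4],[-0.9,1.9,0,0,0,42,0.4],[-0.9,1.9,0,0,0,52.5,0.4],[-0.9,1.9,0,0,0,63,0.4],[-0.9,1.9,0,0,0,73.5,0.4],[-0.9,1.9,0,0,0,84,0.4]]';python3 -m jog '[[0,0,-1,0,0,6,0.4],[0,0,-6,0,0,6,0.4],[0,0,-11,0,0,6.2,0.4],[0,0,-13.2,0,0,6.2,0.4],[0,0,-13.2,0,0,6.2,0.4]]'
```

```text
time: 37.75
tcp_pos: [0.5424, -0.1021, 0.1369]
tcp_rot: [0.709, 0.706, 0.0, -0.0]
wrist_force: [-0.4, -0.1, -0.7]
opening: 0.7
time: 38.38
tcp_pos: [0.5406, -0.1019, 0.0032]
tcp_rot: [0.671, 0.741, -0.001, -0.002]
wrist_force: [0.6, -0.1, 0.9]
opening: 0.698
```

```bash
python3 -m jog '[[0.1,-1,0,0,0,0,0.4],[0.19,-2,0,0,0,0,0.4],[0.21,-2.2,0,0,0,0,0.4],[0.21,-2.2,0,0,0,0,0.4]]' | grep -E 'pos|force'; for i in 1 2; do python3 -m jog '[[0.01,-0.15,0,0,0,0,0.4],[0.01,-0.15,0,0,0,0,0.4]]'| grep -E 'pos|force'; done
```

```text
tcp_pos: [0.5445, -0.1245, 0.0058]
wrist_force: [0.4, 1.1, -0.1]
tcp_pos: [0.5443, -0.1253, 0.0053]
wrist_force: [-0.2, -1.1, 0.4]
tcp_pos: [0.5444, -0.127, 0.0052]
wrist_force: [-0.5, -0.4, 0.4]
```

```bash
for i in 1 2 ; do python3 -m jog '[[0.01,-0.15,0,0,0,0,0.4],[0.01,-0.15,0,0,0,0,0.4]]'| grep -E 'pos|force'; done
```

```text
tcp_pos: [0.5444, -0.127, 0.0052]
wrist_force: [-0.3, 3.2, 0.7]
tcp_pos: [0.5446, -0.1288, 0.0052]
wrist_force: [-1.1, 5.5, 0.4]
```

```bash
python3 -m jog '[[-0.1,1.5,0,0,0,0,0.4],[-0.2,2,5,0,0,0,0.4],[-0.5,5,12,0,0,0,0],[-1,11,13,0,0,0,-0.4],[-1.6,16.9,13,0,0,0,-0.4],[-1.6,16.9,13,0,0,0,-0.4],[-1.6,16.9,13,0,0,0,-0.4]]'; python3 st.py w23 .064 .485,-.2005,.0959;python3 - <<'E'
from h import *
s=cap('scene'); im=cv2.resize(s['color'],None,fx=6,fy=6);cv2.imwrite('pics/s23.png',im[600:1200,900:1700])
t=cap('top'); im=cv2.resize(t['color'],None,fx=6,fy=6); cv2.imwrite('pics/t23.png',im[980:1480,1500:2300])
E
```

```text
time: 40.75
tcp_pos: [0.5287, 0.0383, 0.1352]
tcp_rot: [0.671, 0.741, -0.001, 0.001]
wrist_force: [-0.2, -0.7, 0.1]
opening: 0.301
40.8 [0.52880137 0.03695084 0.13492142] [ 0.67200308  0.74054727 -0.00093571  0.000854  ] 0.30287011842585343
```

View pics/w23.png

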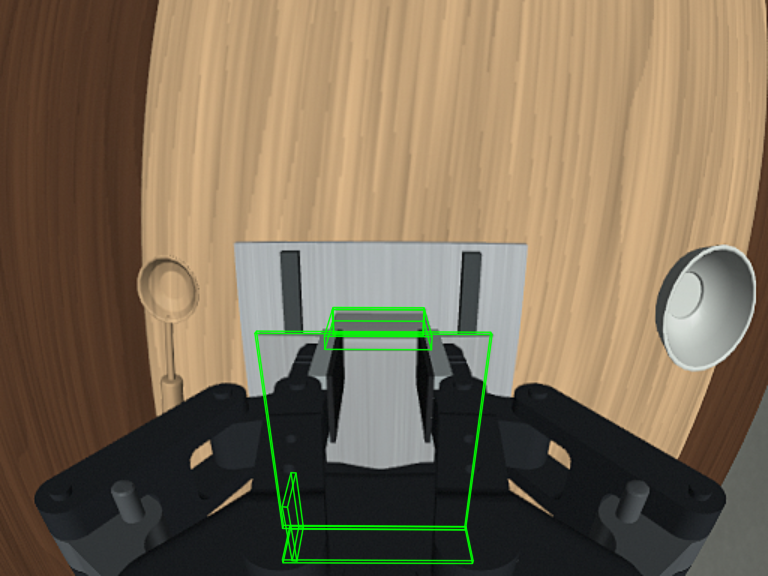

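View pics/s23.png

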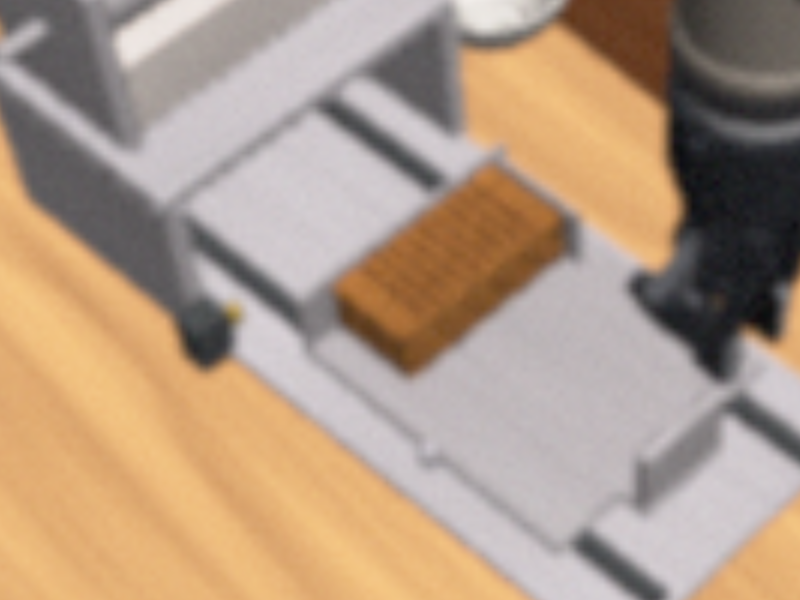

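View pics/t23.png

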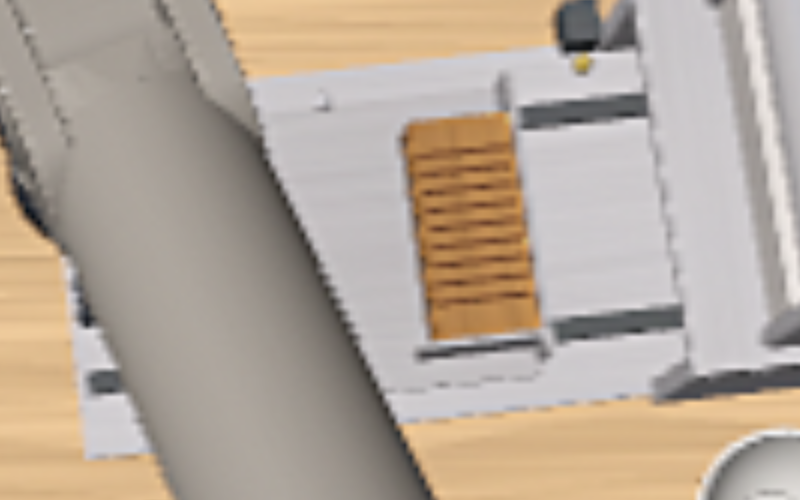

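```bash
python3 -m jog '[[0,0.2,-6,0,0,-0.2,-0.4],[0,0.2,-11,0,0,-0.2,-0.4],[0,0.2,-12.4,0,0,-0.2,-0.4],[0,0.2,-12.4,0,0,-0.2,-0.4]]'
python3 - <<'E'
from h import *
p=fish(); s=cap('scene'); im=cv2.resize(s['color'],None,fx=6,fy=6);cv2.imwrite('pics/s24.png',im[700:1300,1100:1900])
E
```

```text
time: 41.45
tcp_pos: [0.5287, 0.0404, 0.0111]
tcp_rot: [0.673, 0.74, -0.0, -0.0]
wrist_force: [-0.0, 0.9, 0.1]
opening: 0.298
```

View pics/s24.png

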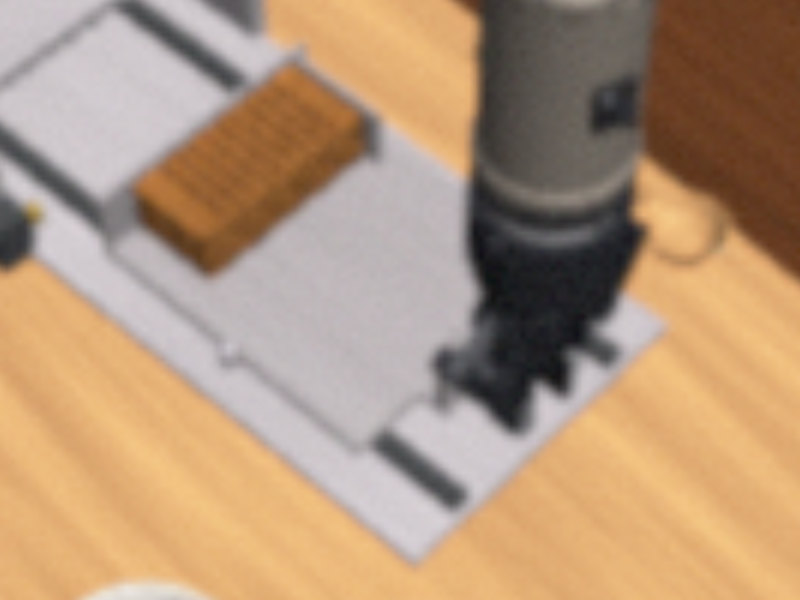

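```bash
python3 -m jog '[[0.1,-1,0,0,0,0,-0.4],[0.16,-1.6,0,0,0,0,-0.4],[0.2,-2.1,0,0,0,0,-0.4],[0.25,-2.6,0,0,0,0,-0.4],[0.31,-3.2,0,0,0,0,-0.4],[0.37,-3.9,0,0,0,0,-0.4],[0.45,-4.7,0,0,0,0,-0.4],[0.53,-5.5,0,0,0,0,-0.4]]'
python3 - <<'E'
from h import *
s=cap('scene'); im=cv2.resize(s['color'],None,fx=6,fy=6);cv2.imwrite('pics/s25.png',im[600:1200,900:1700])
E
```

```text
time: 42.55
tcp_pos: [0.5339, -0.0124, 0.0117]
tcp_rot: [0.672, 0.74, 0.001, -0.001]
wrist_force: [-1.0, 5.1, 4.0]
opening: 0.299
```

View pics/s25.png

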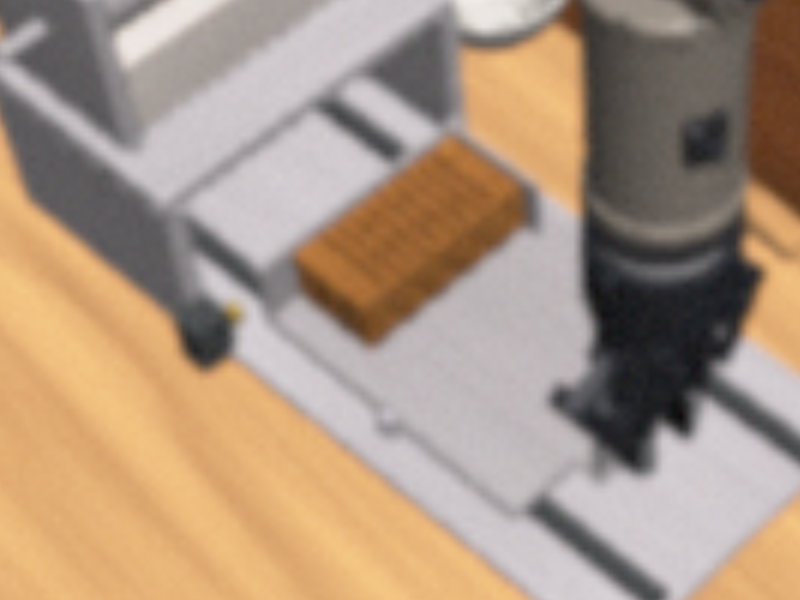

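```bash
python3 -m jog '[[0.1,-1,0,0,0,0,-0.4],[0.19,-2,0,0,0,0,-0.4],[0.29,-3,0,0,0,0,-0.4],[0.38,-4,0,0,0,0,-0.4],[0.48,-5,0,0,0,0,-0.4],[0.58,-6,0,0,0,0,-0.4],[0.67,-7,0,0,0,0,-0.4],[0.77,-8,0,0,0,0,-0.4]]'; python3 -m jog '[[0.08,-0.8,0,0,0,0,-0.4],[0.15,-1.6,0,0,0,0,-0.4],[0.2,-2.1,0,0,0,0,-0.4],[0.25,-2.6,0,0,0,0,-0.4],[0.25,-2.6,0,0,0,0,-0.4]]'
```

```text
time: 43.6
tcp_pos: [0.5416, -0.0941, 0.0115]
tcp_rot: [0.673, 0.74, 0.0, -0.0]
wrist_force: [-1.0, 4.9, 5.1]
opening: 0.303
time: 44.22
tcp_pos: [0.5439, -0.1197, 0.0112]
tcp_rot: [0.673, 0.74, 0.0, -0.0]
wrist_force: [-0.9, 5.5, 3.8]
opening: 0.298
```

```bash
for i in 1 2 3; do python3 -m jog '[[0.02,-0.2,0,0,0,0,-0.4],[0.04,-0.4,0,0,0,0,-0.4]]'| grep -E 'pos|force'; done
```

```text
tcp_pos: [0.5439, -0.1195, 0.0112]
wrist_force: [-2.1, 12.3, 5.0]
tcp_pos: [0.5439, -0.1214, 0.0112]
wrist_force: [-3.4, 12.2, 6.5]
tcp_pos: [0.5449, -0.1303, 0.0111]
wrist_force: [0.2, 2.7, 1.9]
```

```bash
for i in 1 2; do python3 -m jog '[[0.02,-0.2,0,0,0,0,-0.4],[0.04,-0.4,0,0,0,0,-0.4]]'| grep -E 'pos|force'; done
```

```text
tcp_pos: [0.545, -0.134, 0.0108]
wrist_force: [-2.2, 9.0, 1.9]
tcp_pos: [0.5449, -0.1338, 0.0109]
wrist_force: [-3.4, 14.2, 4.7]
```

```bash
python3 -m jog '[[-0.1,1,0,0,0,0,-0.4],[-0.3,3,0,0,0,0,-0.4],[-0.3,4,5,0,0,0,-0.4],[-0.3,8,10,0,0,0,-0.4],[-0.3,8,10,0,0,0,-0.4],[-0.3,8,10,0,0,0,-0.4]]'
python3 - <<'E'
from h import *
p=fish(); im=cv2.resize(p['color'],None,fx=1.5,fy=1.5); cv2.imwrite('pics/w26.png',im)
s=cap('scene'); im=cv2.resize(s['color'],None,fx=6,fy=6);cv2.imwrite('pics/s26.png',im[400:1000,800:1600])
E
```

```text
time: 46.22
tcp_pos: [0.5428, -0.0608, 0.111]
tcp_rot: [0.673, 0.74, -0.001, 0.001]
wrist_force: [-1.0, -0.6, -0.1]
opening: 0.298
```

View pics/s26.png

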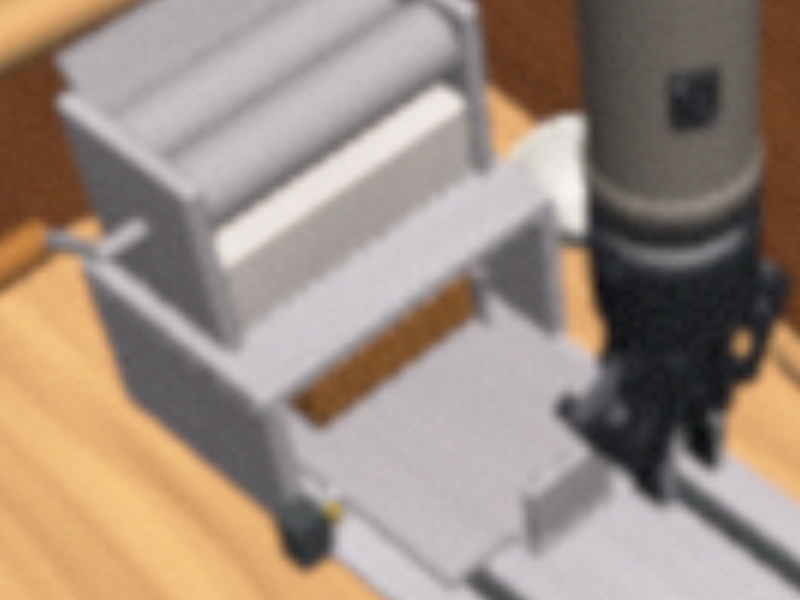

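View pics/w26.png

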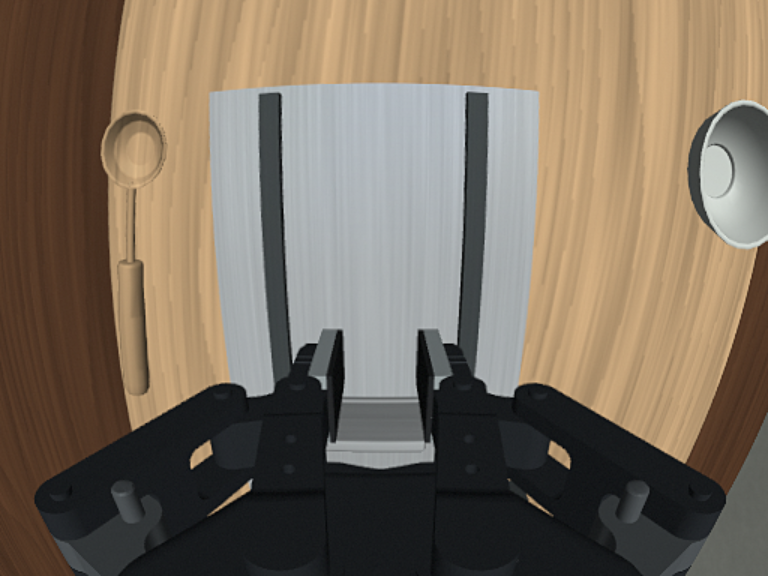

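```bash
python3 -m jog '[[-4,6,3,0,0,0,-0.4],[-8,12,5,0,0,0,-0.4],[-12,14,5,0,0,0,-0.4],[-12,14,5,0,0,0,-0.4]]'
python3 - <<'E'
from h import *
s=cap('scene'); t=cap('top')
q=pix2w(s,(np.array([[320,425],[482,317]])+[800,400])/6-.5,.04); print('edge',q.round(4),np.arctan2(q[1,1]-q[0,1],q[1,0]-q[0,0]),np.linalg.norm(q[1]-q[0]))
for n,p in(('s',s),('t',t)):
    for m in robot.masks_of('tray_corner',p)[:2]: print('tray',n,m['p'],m['bbox'])
    for m in robot.masks_of('spatula',p)[:1]:
        c,a,w=guess(p,m['mask'],.034); 
        for k in (0,np.pi): print('spat',n,m['p'],[x if isinstance(x,float) else x.round(4) for x in fit([(p,m['mask'])],M['spatula'],.026,[c[0],c[1],2*(a+k)])])
    for nm in('bowl1','spoon'):
        for m in robot.masks_of(nm,p):
            if m['p']>.4: print(nm,n,guess(p,m['mask'],.03)[0].round(3))
im=cv2.resize(t['color'],None,fx=2,fy=2);cv2.imwrite('pics/t27.png',im[180:600,150:950])
im=cv2.resize(s['color'],None,fx=8,fy=8);
th=.0959
for cy in (.165,.150): 
    o=np.array([.485,-.1987])+cy*np.array([np.sin(th),-np.cos(th)]); draw(s,M['tray'],[o[0],o[1],th],.04,im,k=8,col=(0,255,0) if cy==.165 else (255,0,0)); draw(s,[box(0,.12,0,.056,0,.036)],[o[0],o[1],th],.04,im,k=8)
cv2.imwrite('pics/s27.png',im[650:1250,1150:1950])
E
```

```text
time: 46.82
tcp_pos: [0.4194, 0.0821, 0.1606]
tcp_rot: [0.671, 0.742, -0.002, -0.0]
wrist_force: [0.7, -2.4, -0.2]
opening: 0.299
edge [[ 0.6118 -0.2908  0.04  ]
 [ 0.4927 -0.2958  0.04  ]] -3.0997472491536393 0.11912957834402793
tray s 0.96 [183.2, 110.5, 243.6, 163.5]
spat s 0.81 [array([0.547 , 0.4111, 3.0784]), np.float64(0.5424570111682325)]
spat s 0.81 [array([0.5473, 0.4103, 6.1768]), np.float64(0.16103365209139353)]
bowl1 s [0.768 0.022]
bowl1 s [ 0.36  -0.349]
bowl1 s [ 0.546 -0.229]
spoon s [ 0.373 -0.052]
tray t 0.84 [322.3, 174.5, 361.7, 224.2]
spat t 0.94 [array([0.5496, 0.4083, 3.0646]), np.float64(0.5274147003904261)]
spat t 0.94 [array([0.5495, 0.4081, 6.1817]), np.float64(0.159640487909266)]
bowl1 t [ 0.386 -0.338]
bowl1 t [0.788 0.034]
spoon t [ 0.373 -0.113]
```

View pics/t27.png

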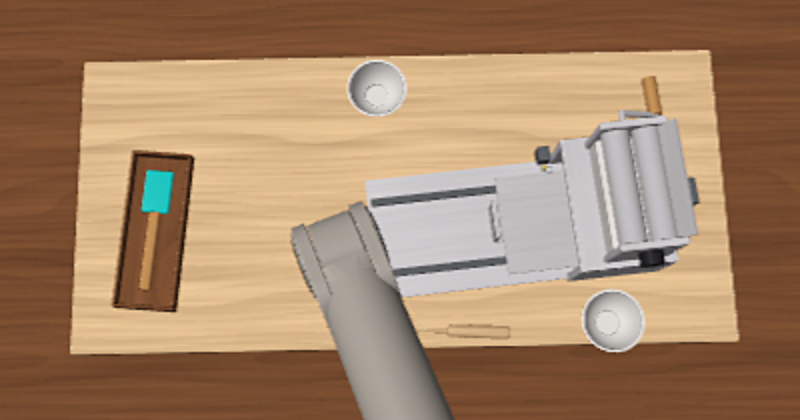

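View pics/s27.png

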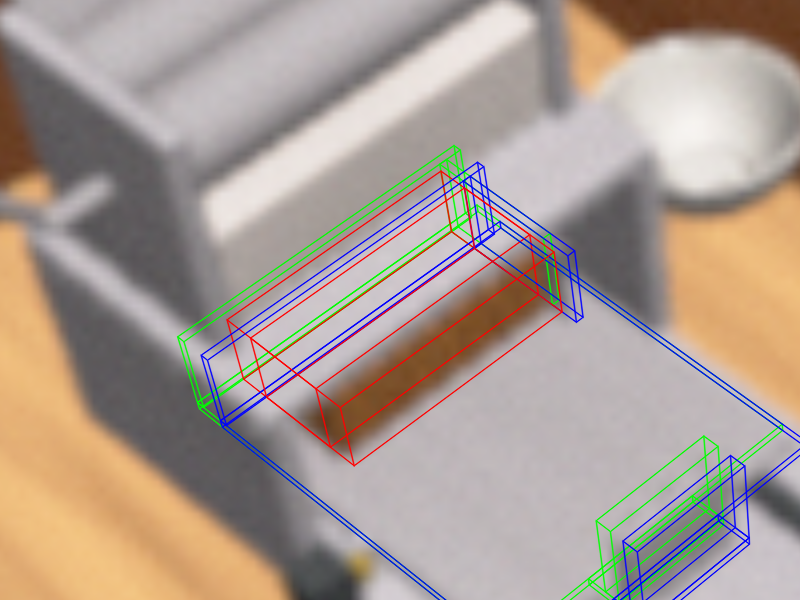

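Run:
```python
from h import *
s=cap('scene'); K=s['K']
hsv=cv2.cvtColor(s['color'],cv2.COLOR_BGR2HSV)
im=cv2.resize(s['color'],None,fx=16,fy=16,interpolation=cv2.INTER_CUBIC); cv2.imwrite('pics/s28.png',im[1500:2100,2900:3700])
im=cv2.resize(s['color'],None,fx=10,fy=10,interpolation=cv2.INTER_CUBIC); cv2.imwrite('pics/s29.png',im[1250:1850,1900:2700])
```

```text
(no output)
```

View pics/s28.png

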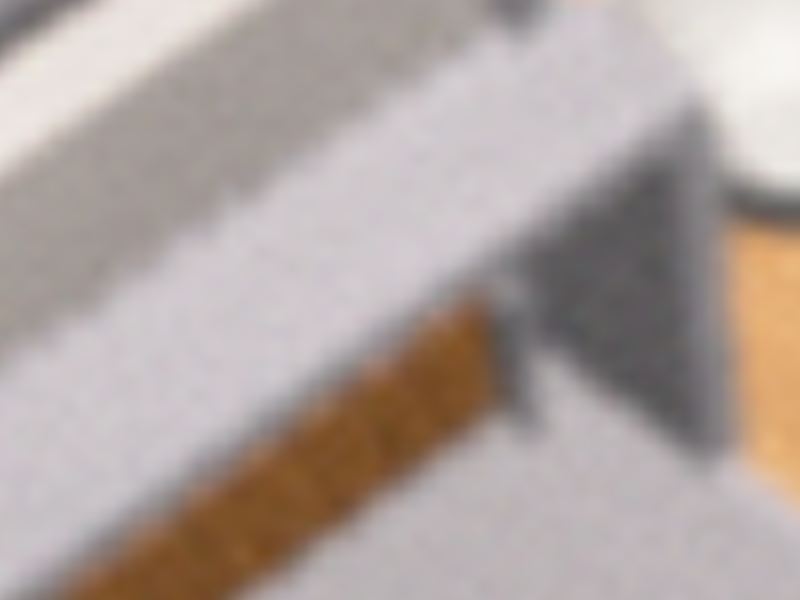

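View pics/s29.png

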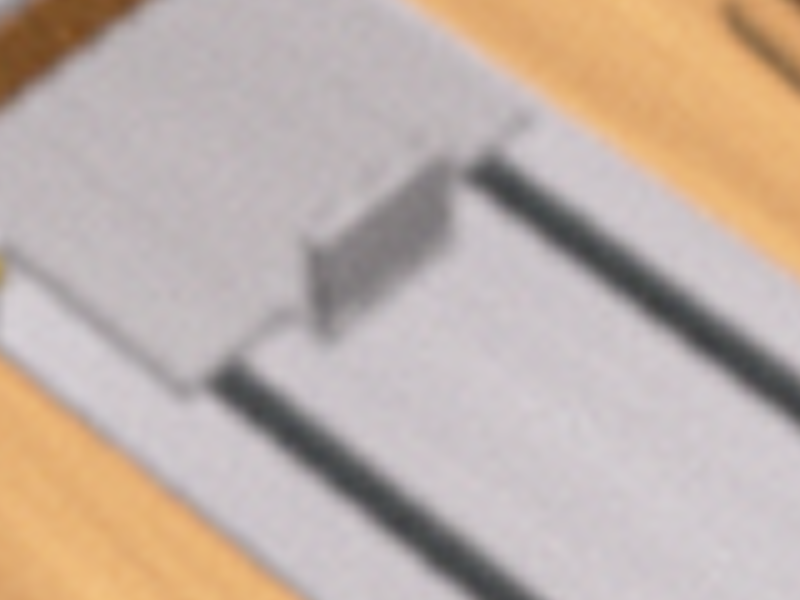

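Run:
```python
from h import *
s=cap('scene')
hsv=cv2.cvtColor(s['color'],cv2.COLOR_BGR2HSV).astype(int)
q=pix2w(s,np.array([[209,164.2],[243,136.5]])-.5,.04);print('floor edge',q.round(4),np.arctan2(*(q[1]-q[0])[[1,0]]), np.linalg.norm(q[1]-q[0]))
# lower boundary of brown per column, subpixel from saturation
pts=[]
for u in range(187,211):
    col=hsv[110:150,u,1].astype(float)
    idx=np.nonzero(col>120)[0]
    if len(idx)==0: continue
    i=idx[-1]; hi=col[max(i-2,0):i+1].max(); lo=col[i+2:i+5].mean(); th=(hi+lo)/2
    j=i-1
    while col[j]>th: j+=1
    pts.append((u,110+j-1+(col[j-1]-th)/(col[j-1]-col[j])))
pts=np.array(pts); w=pix2w(s,pts,.04); c=np.polyfit(w[:,0],w[:,1],1); r=w[:,1]-np.polyval(c,w[:,0]); print('stack yaw',np.arctan(c[0]),'rms',r.std(),len(pts)); 
y=np.array([-np.sin(.0959),np.cos(.0959)])
print('y proj floor',(q[:,:2]@y).round(4),'stack',(w[:,:2]@y).mean().round(4),'diff should be .130')
```

```text
floor edge [[ 0.6242 -0.1525  0.04  ]
 [ 0.4669 -0.1688  0.04  ]] -3.0383963884192307 0.15819598120890271
stack yaw 0.09650864280963445 rms 0.00037854207587653 24
y proj floor [-0.2116 -0.2127] stack -0.3472 diff should be .130
```

Run:
```python
from h import *
o=robot.get_obs();print(o['time'],o['wrist_force']);print(robot.finish_job())
```

```text
47.425 [-0.58692385 -0.6840712   0.28064742]
the job is handed in; nothing more can be done
None
```

The job is handed in at 47 s. The spatula is in the utensil tray, and the three boards present are stacked ridges up and square in the tray's corner. The tray is pushed home under the roller.

I tapped the stack against the end wall, then the side wall, then the end wall again, before sliding the tray in.

**Last checks:**
- **Stack:** its yaw is 0.0965 rad against the tray's 0.096 rad, and it butts against the side wall. With the tray still out, the wrist camera put it at x 60, y 25 mm in the tray frame (target 60, 28), just before the last tap.
- **Tray:** the push force rose to about 12 N at the plunger and dropped as it snapped through. It then rose to 14 N at a firm end stop, and the tray stayed put when I backed off.
- **Spatula:** about 2 mm from the centre of the utensil tray.
- **Bystanders:** the top camera shows both bowls where they started. The spoon's centre read differently there (−0.113 m, was −0.052 m), because the arm hid part of it. The scene camera gives −0.052 m, so it has not moved.

**What failed or disagreed:**
- The fingertips sat about 3–4 cm above the reported TCP height. The first three closes on the spatula and the first on a board missed, until I went lower.
- A rough scene measurement put the stack's outer face at y 51 mm where a flush stack gives 56 mm. The end wall makes that impossible, so I took it as pixel-picking error.
- I had no direct joint reading; that the tray is home rests on the force pattern and the pictures.

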